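Check and put away the jewellery in stack-nest trays

TASK

Put the jewellery away for the night. First lift the round ring dish to the magnifier, hold it level and still there for two seconds with its underside centred about 20 mm above the pointer's tip, then lay it flat in the bottom tray on the brass plinth and stack one of the loose trays over it; next show the pearl box at the pointer in the same way, lay it flat in the tray you have just stacked, and stack every remaining loose tray on top. Each tray must be turned so that it stands stacked on the rim of the one below rather than nested in it, in one straight pile; leave everything else on the console where it is.

Things in the scene. Friction and masses are not known exactly. Their poses are not given: they have to be found in the camera images.
- bottom_tray: Bottom tray, fixed on a brass plinth (156 x 86 x 8 high). Same make as tray_a; origin at the centre of the tray's underside (8 above the console), +x towards its brass-capped label end. Set over another tray facing the same way, a tray nests (22 above it); turned half round, labels at opposite ends, it stacks 36 above, floor sunk 4 into the mouth with 3.5 to 4 play each way.
- tray_a: Loose open wooden stack-nest tray, 140 long (x), 70 wide (y), 40 high; origin at the centre of its underside, z up; +x end bears a brass label and a flat brass strip along its rim. Top half 132 x 60 inside, bottom half 127 x 55 outside, 122 x 50 inside, floor 4 thick. 160 to 260 g. Grip from above across the 70 width at mid-length, on the walls 20 to 40 up. Two or three of the loose trays a, b, c are there.
- tray_b: Loose tray exactly like tray_a; may be absent. What keys the trays: on each long side two ribs stand out below (10 wide, at x = +46 and -22, feet 4 above the underside, flush with the 70 width) and two slots 16 wide cut the upper wall from 20 up to the rim at the same x. Ribs over slots nest; ribs over the plain rim stack.
- tray_c: Loose tray exactly like tray_a; may be absent.
- ring_dish: Closed round ring dish of pearl-white ceramic with a thin gold line, 42 diameter, 20 high, lid fast, 60 g; origin at the centre of its underside, z up.
- pearl_box: Small closed mother-of-pearl box, 48 (x) x 38 (y) x 20 high, lid fast, 60 g; origin at the centre of its underside, z up. In a tray there is room for fingers only along the tray's length, so grip it across its 48 mm length and lay that along the tray.
- magnifier: Magnifier stand, fixed: wooden foot (120 x 70 x 10, from x = -30 to +90), an upright 6 mm brass pointer whose sharp tip is at height 120 above the console, and a 76 mm wide upright lens 70 mm behind it (towards the stand's +x, away from the robot), lens top at height 182. Origin on the console below the pointer.
- view_point (a point): The viewing point, 20 above the pointer's tip (height 140 above the console), in front of the lens: the centre of the underside of the dish or box must be held here, level.
- lighter: Bystander: stainless steel lighter standing upright, 13 x 38 x 57 high.
- quartz_sphere: Bystander: rose quartz sphere, 64 diameter, resting in a brass ring; origin at its lowest point as built.
- ring_cone: Bystander: small white ring cone, 44 diameter, 53 high.
- perfume: Bystander: amber glass perfume bottle with a gold cap, 30 x 50 x 72 high.
- candle: Bystander: candle in a white jar with a gold lid, 74 diameter, 59 high.
- lip_balm: Bystander: gold lip balm tube standing upright, 18 diameter, 55 high.
There are look-alikes about, which are no part of the job. What is shaped like the tray_c but red or turquoise is not meant.

How it is judged:
By the outcome, as a careful person would: the job done as asked, in the order asked, and still so for the second after the job is handed in, with the robot touching nothing.
Of tray_a, tray_b, tray_c only 2 to 3 are there at a start; the rules pass over those that are not, and their reading is None.
At some moment in a run one of ring_dish, pearl_box, tray_a, tray_b, tray_c may be knocked a few centimetres aside while the robot is not near it.
Once in a run the grip may slacken for a moment while it holds something.
It also fails if it takes over 210 s, if anything falls off the work surface, if the arm or the gripper's body presses on something with over 40 N, if the wrist force passes 120 N, or if a joint passes its speed limit or range.

ROBOT

A 6-joint arm with a two-finger parallel gripper is mounted at the origin on the work surface. World frame = base frame: x ahead of the robot, y to its left, z up, the work surface at z = 0. Lengths are in mm, angles in rad, forces in N, time in s.
With the tool pointing down it reaches from about 275 to 1000 mm from the base axis. Payload 8.4 kg.
Tool frame: the origin (TCP) lies midway between the tips of the shut fingers; the grasp point (between the pads) lies 19 mm behind it; z points along the fingers, y is the line along which they close (so a half turn about z gives the same grasp; the last joint's range is limited). The gripper opens to 85 mm and grips with 20 to 120 N. Pads are 22 mm wide; open, the fingers measure 114 mm over their backs; the gripper's body (76 mm by 85 mm) begins 54 mm behind the grasp point. The pads swing forward as they close: fully open they stand 13 mm farther back than shut.
Start: joints at [1.129, 0.353, 1.633, -0, 1.155, -0.002], TCP at [266.098, 565.526, 231.281] pointing down, gripper open.
Joint ranges: [-2.63, 2.63], [-0.92, 2.1], [0.06, 2.66], [-1.3, 4.44], [0, 2.69], [-3.02, 3.02]. Speed limits (rad/s): [2.22, 2.22, 2.79, 3.14, 3.14, 3.14].

INTERFACE

Orientations are given as [roll, pitch, yaw] about the fixed x, y, z axes, in that order (R = Rz(yaw) Ry(pitch) Rx(roll)).
In Python, from rig import telemetry, optics, r gives the robot as it stands.
- The arm moves only by the tool play_rows, never from a script. Its arguments are lists of equal length, an entry for each row: "dp": the shift along the tool's x, y, z in units of 40 mm (1.0 is 40 mm), a list of three; "rot": the turn, a rotation vector about the tool's x, y, z in units of 6 degrees (1.0 is 6 degrees), a list of three. In form: {"dp": [[tx, ty, tz], ...], "rot": [[ax, ay, az], ...]}. A call has 1 to 5 rows; each row is the pose to reach, as a shift and turn from the pose commanded when the call began, along the tool's axes at that moment; what a row does not reach only later rows make up. A row lasts 1/12 s, in which the tool goes at most 41.7 mm and 7.16 degrees, less where a joint would pass 70% of its speed; a pose out of reach is approached as far as the arm can. A call with a gripper value outside its range is refused whole. "fingers" is the opening, from 0 (shut) to 1 (fully open), set as the call begins (left out, the last holds). The fingers move at their own pace and stop on an object; "grip_force" is the grip in N (left out, the last holds). Time passes only in rows, so rows that repeat a pose let the fingers close. It gives the time, the measured TCP pose, the force, the opening and the grip force at its end, in the units of the state.
- telemetry.sense(): the state, without advancing time (a new reading comes with each control period).
- optics.grab_frame(name): name is "scene" or "side" or "wrist"; returns a dict with "color" (420x560x3 uint8, red, green, blue), "mtx" (3x3 intrinsics, pixels), "R" (3x3) and "t" (3): a world point X has camera coordinates R X + t; the wrist camera has in their place "mount" (4x4, takes a point from camera to tool coordinates, whose origin is the TCP and whose axes are the flange's). Camera axes: x right, y down, z forward; pixel columns grow to the right and rows downward; lengths in mm; the calibration is good to about 2 mm. A picture is of the moment at which its call begins: read the wrist's pose just before it. There is no depth.
- r.sign_off(): hands the job in; it is judged then, once.
The state is a dict: "clock": time; "qpos": joint angles; "qvel": joint speeds; "joint_efforts": joint torques, N m; "eef_pos": TCP position; "tcp_rot": TCP orientation; "contact_force": force on the tool from outside, world axes, zero at the start; "wrist_torque": the same for the moment, N m; "opening": opening from 0.0 (shut) to 1.0 (fully open); "grasp_force": force on a finger pad.
Only numpy, scipy, OpenCV 4.12 (cv2) and the standard library are available. Lean on these libraries where they do the work, as an engineer would, in place of code of your own. Each camera call takes 0.05 s, during which the arm holds its last target. There are 200 camera calls.

## Working session

There is one attempt and no reset: what is moved stays moved. The work goes in short steps, Python scripts to look and compute and a tool call to move; the robot and the scene stay as the last step left them, time stands still between calls to the robot, and variables do not carry over. Pictures are saved under pics/ and viewed, at most 14 in all, crops included, and the job is handed in when it is done.

Besides the shell and the picture viewer there is one more tool, called by a JSON object that holds its "fn" and its "kwargs", one argument or row to a line. play_rows: Moves the arm, as the interface text tells. Its arguments: {"type":"object","properties":{"dp":{"type":"array"},"rot":{"type":"array"},"fingers":{"type":"number"},"grip_force":{"type":"number"}},"required":["dp","rot"]}

```bash
mkdir -p pics; ls; cat > h.py <<'E'
import numpy as np, cv2
from rig import telemetry, optics, r
def snap(n,f):
    s=telemetry.sense(); d=optics.grab_frame(n); cv2.imwrite('pics/'+f,d['color'][:,:,::-1]); 
    np.savez('pics/'+f+'.npz',pos=s['eef_pos'],rot=s['tcp_rot'],**{k:v for k,v in d.items() if k!='color'})
    return d
E
python3 - <<'E'
from h import *
for n in ['scene','side']:
    d=snap(n,n+'0.png'); print(n,d['mtx'],d['R'],d['t'])
d=snap('wrist','w0.png'); print(d['mtx'],d['mount']); print(telemetry.sense())
a=[cv2.imread(f'pics/{n}0.png') for n in ['scene','side']]
E
```

```text
pics
scene [[523.07208517   0.         281.74344667]
 [  0.         523.07208517 217.2092046 ]
 [  0.           0.           1.        ]] [[-0.77724504  0.62919321 -0.00245852]
 [ 0.36840445  0.45191706 -0.81243408]
 [-0.51006697 -0.63236609 -0.58304787]] [ 440.49148323  -81.18985395 1750.89183418]
side [[379.78631006   0.         280.01839832]
 [  0.         379.78631006 217.88440525]
 [  0.           0.           1.        ]] [[ 0.86358887 -0.50400408 -0.01393395]
 [-0.32439596 -0.53425739 -0.78059996]
 [ 0.38598125  0.67863755 -0.62487562]] [-486.96170154  200.94906323  941.51971345]
[[337.51154621   0.         275.27243582]
 [  0.         337.51154621 211.45622672]
 [  0.           0.           1.        ]] [[ 1.14959785e-03 -9.61313214e-01 -2.75455229e-01  6.89547641e+01]
 [ 9.99999012e-01  1.32798808e-03 -4.61112219e-04 -1.54863586e-01]
 [ 8.09074529e-04 -2.75454426e-01  9.61313791e-01 -1.42730840e+02]
 [ 0.00000000e+00  0.00000000e+00  0.00000000e+00  1.00000000e+00]]
{'clock': 0.15, 'qpos': array([ 1.12860345e+00,  3.53539797e-01,  1.63397737e+00,  3.10439588e-05,
        1.15520742e+00, -2.37067794e-03]), 'qvel': array([-0.00073487, -0.00344843, -0.00395148,  0.00280846, -0.00137066,
        0.00185522]), 'joint_efforts': array([-9.91501111e-04, -6.05645370e+01, -3.42336094e+01, -2.31236791e-04,
        6.34382770e-03,  2.37809439e-05]), 'eef_pos': array([265.92432093, 565.18709084, 230.69642843]), 'tcp_rot': array([-3.14046079e+00, -3.10706232e-05,  2.70175789e+00]), 'contact_force': array([-0.68800592, -0.29429132, -1.01360081]), 'wrist_torque': array([0.01555003, 0.00586133, 0.035736  ]), 'grasp_force': 0.0, 'opening': 1.0012515354176257}
```

View pics/scene0.png

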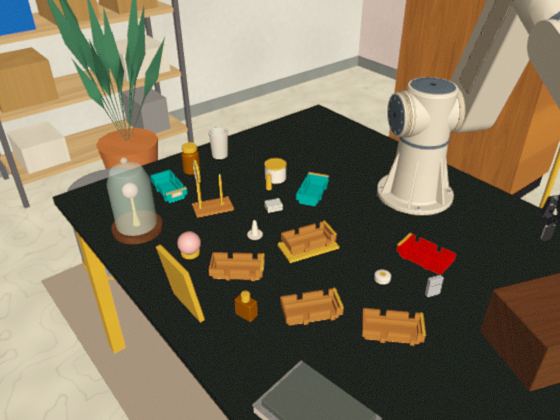

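View pics/side0.png

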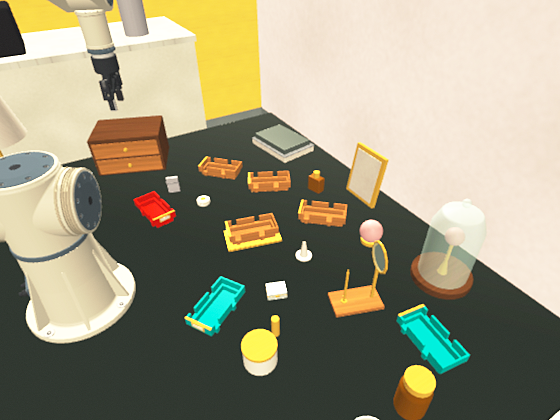

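The scene picture shows the dish at (383,276), the pearl box at (273,205), and the plinth tray at (308,240). The loose trays are at (237,265), (311,306) and (393,325), and the magnifier is at (212,200). I'll enlarge both views to get pixel positions.

```bash
python3 - <<'E'
import cv2
a=cv2.imread('pics/scene0.png')[160:350,180:440]; cv2.imwrite('pics/sc.png',cv2.resize(a,None,fx=3,fy=3,interpolation=cv2.INTER_CUBIC))
a=cv2.imread('pics/side0.png')[145:345,165:425]; cv2.imwrite('pics/sd.png',cv2.resize(a,None,fx=3,fy=3,interpolation=cv2.INTER_CUBIC))
E
```

```text
(no output)
```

View pics/sc.png

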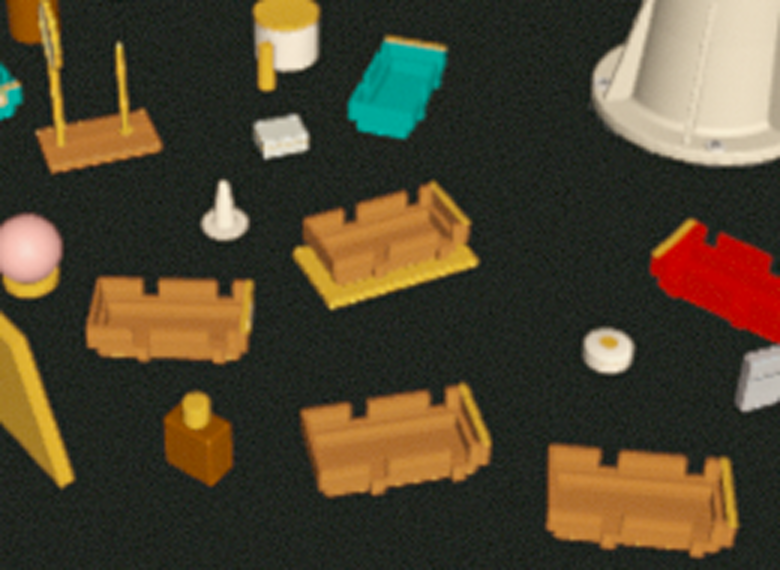

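View pics/sd.png

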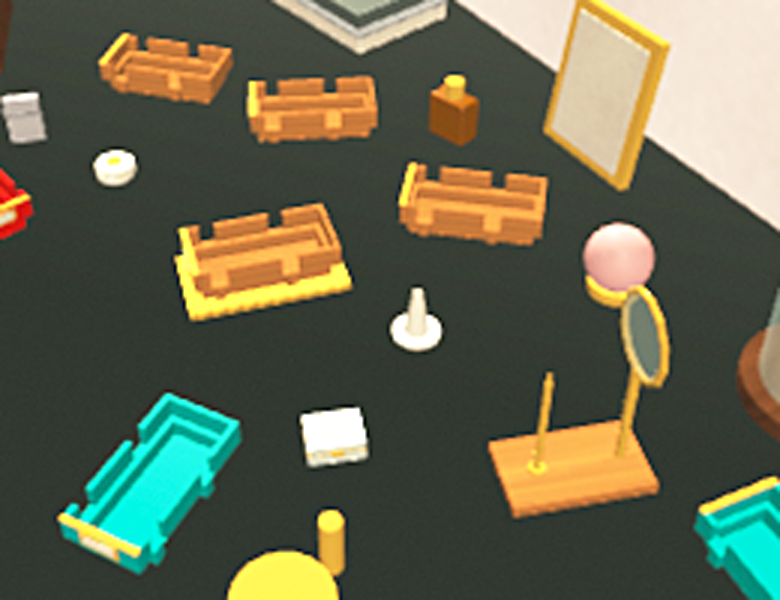

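The crops show four wooden trays, each with its brass end towards the robot. They also show the white dish at crop (608,350) in the scene view, the pearl box at (282,136), and the pointer tip at (120,43) scene and (549,374) side. Next I'll fit silhouettes in both views.

```bash
cat >> h.py <<'E'
from scipy.optimize import minimize, least_squares
from scipy.spatial.transform import Rotation as Ro
def cam(f):
    z=np.load('pics/'+f+'.npz'); im=cv2.imread('pics/'+f)
    if 'mount' in z:
        Rt=Ro.from_euler('xyz',z['rot']).as_matrix(); M=z['mount']
        Rc=Rt@M[:3,:3]; tc=Rt@M[:3,3]+z['pos']; R,t=Rc.T,-Rc.T@tc
    else: R,t=z['R'],z['t']
    return dict(im=im,K=z['mtx'],R=R,t=t)
def proj(c,X):
    p=(np.atleast_2d(X)@c['R'].T+c['t'])@c['K'].T; return p[:,:2]/p[:,2:]
def unproj(c,uv,z):
    d=c['R'].T@np.linalg.inv(c['K'])@[uv[0],uv[1],1]; o=-c['R'].T@c['t']; return o+d*(z-o[2])/d[2]
def tri(cs,uvs):
    A=[];b=[]
    for c,uv in zip(cs,uvs):
        d=c['R'].T@np.linalg.inv(c['K'])@[uv[0],uv[1],1]; d/=np.linalg.norm(d); P=np.eye(3)-np.outer(d,d)
        A.append(P);b.append(P@(-c['R'].T@c['t']))
    return np.linalg.lstsq(np.vstack(A),np.hstack(b),rcond=None)[0]
def bx(l,w,z0,z1): return np.array([[sx*l/2,sy*w/2,z] for sx in(1,-1) for sy in(1,-1) for z in(z0,z1)])
ribs=np.array([[x+d,s*35,4] for x in(46,-22) for d in(-5,5) for s in(1,-1)])
TRAY=np.vstack([bx(140,70,20,40),bx(127,55,0,20),ribs])
BOT=np.vstack([TRAY+[0,0,8],bx(156,86,0,8)])
an=np.linspace(0,2*np.pi,40,endpoint=False)
DISH=np.vstack([np.c_[21*np.cos(an),21*np.sin(an),0*an+z] for z in(0,20)])
BOX=bx(48,38,0,20)
def hullmask(p,S=4):
    h=cv2.convexHull(np.round(((p+.5)*S-.5)).astype(np.int32)); m=np.zeros((420*S,560*S),np.uint8); cv2.fillPoly(m,[h],1); return m
def blobhull(c,near,S=4,thr=75):
    m=(cv2.medianBlur(c['im'],3).max(2)>thr).astype(np.uint8)
    n,l,st,ce=cv2.connectedComponentsWithStats(m); u,v=map(int,np.round(near)); k=l[v-4:v+5,u-4:u+5]; k=np.bincount(k[k>0]).argmax()
    ys,xs=np.nonzero(l==k); q=np.vstack([np.c_[xs+a,ys+b] for a in(-.5,.5) for b in(-.5,.5)])
    return hullmask(q,S)*1, st[k]
def fit(cs,pts,x0,S=4,z=0,thr=75):
    x0=np.array(x0,float); tg=[]
    for c in cs:
        tg.append(blobhull(c,proj(c,[x0[0],x0[1],z+15])[0],S,thr)); 
    def cost(x):
        R=np.array([[np.cos(x[2]),-np.sin(x[2])],[np.sin(x[2]),np.cos(x[2])]])
        P=np.c_[pts[:,:2]@R.T+x[:2],pts[:,2]+z]; e=0
        for c,(m,_) in zip(cs,tg):
            h=hullmask(proj(c,P),S); e+=1-(h&m).sum()/max(1,(h|m).sum())
        return e
    sx=np.vstack([x0,x0+[15,0,0],x0+[0,15,0],x0+[0,0,.25]])
    s=minimize(cost,x0,method='Nelder-Mead',options=dict(initial_simplex=sx,xatol=.05,fatol=1e-5,maxiter=200))
    return s.x,s.fun/len(cs),[t[1][:4] for t in tg]
E
python3 - <<'E'
from h import *
a,b=cam('scene0.png'),cam('side0.png')
C=lambda u,v:(u/3+180,v/3+160)
print('tip',tri([a,b],[C(120,43),(549/3+165,374/3+145)]),'base',unproj(a,C(125,131),10),unproj(b,(537/3+165,467/3+145),10))
print('post',unproj(a,C(60,146),10))
for n,pts,uv,f1,f2 in [('bot',BOT,(385,240),(360,268),(300,240)),('A',TRAY,(170,320),(225,320),(110,320)),('B',TRAY,(395,440),(465,430),(320,440)),('C',TRAY,(640,495),(725,495),(560,495))]:
    x=unproj(a,C(*uv),20); y=np.arctan2(*(unproj(a,C(*f1),20)-unproj(a,C(*f2),20))[[1,0]])
    print(n,x[:2],y,*fit([a,b],pts,[x[0],x[1],y]))
for n,pts,uv in [('dish',DISH,(608,350)),('box',BOX,(282,136))]:
    x=unproj(a,C(*uv),10); 
    for y in ([0] if n=='dish' else [0,.8,-.8]): print(n,*fit([a,b],pts,[x[0],x[1],y]))
# bystanders
for n,uv in dict(lighter=(760,408),cone=(225,225),perf=(207,470),sphere=(30,290),candle=(290,65),balm=(267,85)).items(): print(n,unproj(a,C(*uv),0))
E
```

```text
tip [ 539.44825739 -340.80195912  118.96897183] base [ 540.65224179 -339.58624888   10.        ] [ 543.22190051 -341.02441638   10.        ]
post [ 609.74515512 -359.47131223   10.        ]
bot [458.06201082 -11.91625023] 1.8136471551734263 [462.56176294  -8.87425516   2.89612708] 0.0995557146193351 [array([277, 220,  63,  43], dtype=int32), array([223, 213,  60,  39], dtype=int32)]
A [686.08654379 -46.82285402] 2.4582538820849877 [686.84082069 -45.7776172    2.42443639] 0.099211420002277 [array([208, 252,  57,  30], dtype=int32), array([298, 199,  50,  28], dtype=int32)]
B [628.27500113 193.94411898] 2.553835332089056 [632.75413178 196.38796492   2.65279764] 0.10457936976436677 [array([280, 287,  64,  39], dtype=int32), array([247, 170,  44,  23], dtype=int32)]
C [517.6083391  361.97156372] 2.4588075322100345 [523.34538454 363.27642785   2.33521464] 0.10615941568085802 [array([362, 308,  64,  38], dtype=int32), array([197, 156,  46,  24], dtype=int32)]
dish [4.01395972e+02 2.22842762e+02 1.15207827e-01] 0.09791461175954846 [array([374, 269,  18,  16], dtype=int32), array([196, 195,  15,  12], dtype=int32)]
box [ 4.18569217e+02 -2.29089395e+02 -2.78853902e-01] 0.16598020672606306 [array([264, 198,  19,  15], dtype=int32), array([265, 281,  23,  20], dtype=int32)]
box [ 417.47552837 -229.31953843    1.61130921] 0.2107232957027892 [array([264, 198,  19,  15], dtype=int32), array([265, 281,  23,  20], dtype=int32)]
box [ 4.17615602e+02 -2.29678382e+02 -2.69947029e-01] 0.16594243539124193 [array([264, 198,  19,  15], dtype=int32), array([265, 281,  23,  20], dtype=int32)]
lighter [345.00027061 349.65593732   0.        ]
cone [ 5.48555976e+02 -1.49687117e+02 -1.13686838e-13]
perf [7.57963212e+02 1.07240727e+02 1.13686838e-13]
sphere [ 751.73008744 -185.33687712    0.        ]
candle [ 309.85408865 -345.26386881    0.        ]
balm [ 3.56754038e+02 -3.28174689e+02 -1.13686838e-13]
```

{"fn": "play_rows", "kwargs": {
  "dp": [
    [-0.56,-0.525,0.25],
    [-1.12,-1.05,0.5],
    [-1.68,-1.575,0.75],
    [-2.24,-2.1,1.0],
    [-2.8,-2.625,1.25]
  ],
  "rot": [
    [0,0,0],
    [0,0,0],
    [0,0,0],
    [0,0,0],
    [0,0,0]
  ],
  "fingers": 1.0,
  "grip_force": 50
}}

```text
clock: 0.57
eef_pos: [322.8, 421.4, 180.7]
tcp_rot: [-3.141, -0.0, 2.702]
contact_force: [0.7, 0.6, -0.9]
opening: 0.999
grasp_force: 0.0
```

{"fn": "play_rows", "kwargs": {
  "dp": [
    [-0.56,-0.525,0.25],
    [-1.12,-1.05,0.5],
    [-1.68,-1.575,0.75],
    [-2.24,-2.1,1.0],
    [-2.8,-2.625,1.25]
  ],
  "rot": [
    [0,0,0],
    [0,0,0],
    [0,0,0],
    [0,0,0],
    [0,0,0]
  ]
}}

```text
clock: 0.98
eef_pos: [379.6, 278.7, 130.8]
tcp_rot: [3.142, 0.0, 2.702]
contact_force: [0.8, -0.7, -0.2]
opening: 0.997
grasp_force: 0.0
```

{"fn": "play_rows", "kwargs": {
  "dp": [
    [-0.56,-0.525,0.25],
    [-1.1,-1.05,0.5],
    [-1.1,-1.05,0.5],
    [-1.1,-1.05,0.5]
  ],
  "rot": [
    [0,0,0],
    [0,0,0],
    [0,0,0],
    [0,0,0]
  ]
}}

```text
clock: 1.32
eef_pos: [401.2, 222.0, 110.7]
tcp_rot: [-3.14, -0.001, 2.699]
contact_force: [0.3, 0.4, 0.3]
opening: 1.002
grasp_force: 0.0
```

```bash
cat >> h.py <<'E'
def goto(pos,yaw=None):
    s=telemetry.sense(); Rt=Ro.from_euler('xyz',s['tcp_rot']); 
    if yaw is None: yaw=s['tcp_rot'][2]
    d=Rt.inv().apply(np.array(pos)-s['eef_pos'])/40; rv=(Rt.inv()*Ro.from_euler('xyz',[np.pi,0,yaw])).as_rotvec(degrees=True)/6
    print('at',s['eef_pos'].round(1),s['tcp_rot'].round(4),'q',s['qpos'].round(2)); print('dp',d.round(3),'rot',rv.round(2),'rows',max(np.linalg.norm(d)/1.04,np.linalg.norm(rv)/1.19).round(1),'t',s['clock'],'op',s['opening'],'F',s['contact_force'].round(1),s['grasp_force'])
E
python3 - <<'E'
from h import *
snap('wrist','w1.png'); goto([401.4,222.8,100])
c=cam('w1.png'); 
print(fit([c],DISH,[401.4,222.8,0],S=2))
E
```

```text
at [401.4 223.1 111.2] [-3.1415e+00 -3.0000e-04  2.7000e+00] q [ 0.5   0.26  2.08  0.    0.79 -0.63]
dp [-0.003 -0.007  0.28 ] rot [-0. -0.  0.] rows 0.3 t 1.3667 op 1.0010028573221605 F [-0.1 -0.5  1.5] 0.0
(array([4.03608320e+02, 2.21271145e+02, 2.23056312e-01]), np.float64(0.031056434962147272), [array([247, 185,  59,  60], dtype=int32)])
```

View pics/w1.png

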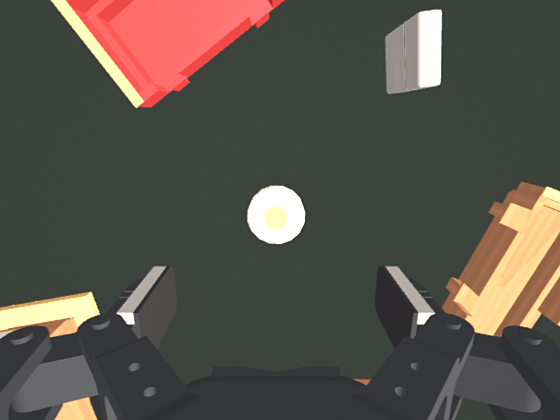

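The wrist view shows the dish centred at (276,215), with both finger paths clear of the red tray and the lighter. I'll descend, close and lift.

{"fn": "play_rows", "kwargs": {
  "dp": [
    [-0.07,-0.02,0.75],
    [-0.07,-0.02,1.5],
    [-0.07,-0.02,2.2],
    [-0.07,-0.02,2.7],
    [-0.07,-0.02,2.7]
  ],
  "rot": [
    [0,0,0],
    [0,0,0],
    [0,0,0],
    [0,0,0],
    [0,0,0]
  ]
}}

```text
clock: 1.78
eef_pos: [401.4, 221.6, 0.6]
tcp_rot: [-3.138, -0.003, 2.703]
contact_force: [-0.5, -0.6, -0.5]
opening: 1.002
grasp_force: 0.0
```

{"fn": "play_rows", "kwargs": {
  "dp": [
    [0,0,0],
    [0,0,0],
    [0,0,0],
    [0,0,0],
    [0,0,0]
  ],
  "rot": [
    [0,0,0],
    [0,0,0],
    [0,0,0],
    [0,0,0],
    [0,0,0]
  ],
  "fingers": 0.3
}}

```text
clock: 2.2
eef_pos: [404.4, 222.3, 5.0]
tcp_rot: [3.139, 0.001, 2.702]
contact_force: [-2.8, 1.7, 11.7]
opening: 0.467
grasp_force: 48.9
```

{"fn": "play_rows", "kwargs": {
  "dp": [
    [0,0,0],
    [0,0,0],
    [0,0,0],
    [0,0,0],
    [0,0,0]
  ],
  "rot": [
    [0,0,0],
    [0,0,0],
    [0,0,0],
    [0,0,0],
    [0,0,0]
  ]
}}

```text
clock: 2.62
eef_pos: [404.4, 222.3, 5.0]
tcp_rot: [3.139, 0.001, 2.702]
contact_force: [-2.5, 1.1, 9.8]
opening: 0.471
grasp_force: 48.9
```

{"fn": "play_rows", "kwargs": {
  "dp": [
    [0,0,-0.5],
    [0,0,-1.4],
    [0,0,-2.4],
    [0,0,-3.4],
    [0,0,-4.4]
  ],
  "rot": [
    [0,0,0],
    [0,0,0],
    [0,0,0],
    [0,0,0],
    [0,0,0]
  ]
}}

```text
clock: 3.03
eef_pos: [403.2, 221.3, 182.2]
tcp_rot: [3.14, 0.001, 2.702]
contact_force: [1.8, 1.2, -1.6]
opening: 0.471
grasp_force: 50.8
```

{"fn": "play_rows", "kwargs": {
  "dp": [
    [-0.49,-0.62,-0.04],
    [-0.99,-1.23,-0.08],
    [-1.48,-1.85,-0.12],
    [-1.98,-2.46,-0.16],
    [-2.47,-3.08,-0.2]
  ],
  "rot": [
    [0,0,0.88],
    [0,0,1.75],
    [0,0,2.63],
    [0,0,3.5],
    [0,0,4.38]
  ]
}}

```text
clock: 3.45
eef_pos: [440.8, 66.6, 188.7]
tcp_rot: [3.139, 0.001, 2.239]
contact_force: [1.1, 1.2, -0.5]
opening: 0.465
grasp_force: 51.0
```

{"fn": "play_rows", "kwargs": {
  "dp": [
    [-0.72,-0.33,0],
    [-1.43,-0.66,0],
    [-2.15,-1.0,0],
    [-2.86,-1.33,0],
    [-3.58,-1.66,0]
  ],
  "rot": [
    [0,0,0.88],
    [0,0,1.75],
    [0,0,2.63],
    [0,0,3.5],
    [0,0,4.38]
  ]
}}

```text
clock: 3.87
eef_pos: [477.8, -87.1, 188.5]
tcp_rot: [3.14, 0.001, 1.78]
contact_force: [0.7, -0.1, -0.9]
opening: 0.468
grasp_force: 51.0
```

{"fn": "play_rows", "kwargs": {
  "dp": [
    [-0.79,0.02,0],
    [-1.58,0.04,0],
    [-2.36,0.05,0],
    [-3.15,0.07,0],
    [-3.94,0.09,0]
  ],
  "rot": [
    [0,0,0.88],
    [0,0,1.75],
    [0,0,2.63],
    [0,0,3.5],
    [0,0,4.38]
  ]
}}

```text
clock: 4.28
eef_pos: [514.7, -240.4, 188.5]
tcp_rot: [3.14, 0.0, 1.321]
contact_force: [0.1, -0.2, -0.6]
opening: 0.472
grasp_force: 51.0
```

{"fn": "play_rows", "kwargs": {
  "dp": [
    [0,0,0],
    [0,0,0]
  ],
  "rot": [
    [0,0,0],
    [0,0,0]
  ]
}}

```text
clock: 4.45
eef_pos: [514.7, -240.0, 188.1]
tcp_rot: [3.14, 0.0, 1.324]
contact_force: [-0.6, 0.4, -0.2]
opening: 0.467
grasp_force: 51.0
```

```bash
python3 - <<'E'
from h import *
snap('wrist','w2.png'); snap('side','s2.png'); goto([539.4,-340.8,145],1.325)
E
```

```text
at [ 514.1 -238.2  187.7] [-3.1415e+00 -3.0000e-04  1.3265e+00] q [-0.44  0.31  1.8   0.    1.03 -0.19]
dp [-2.337  1.233  1.067] rot [-0.   -0.    0.01] rows 2.7 t 4.55 op 0.4692016620801566 F [ 0.2 -0.8  0.1] 51.01503610610962
```

View pics/w2.png

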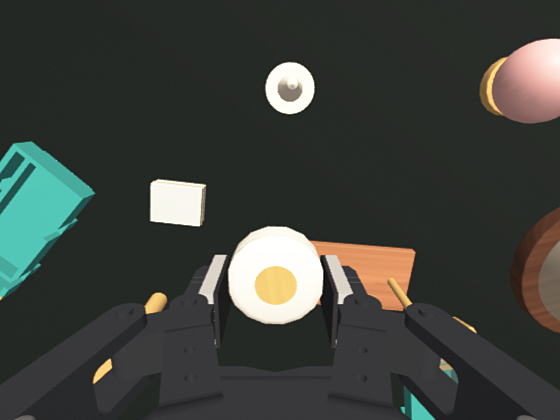

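The dish sits level between the pads at (276,275). The cone, pearl box (178,203) and stand foot (365,275) are visible, and the pointer's brass is near (395,285). I'll check the dish's height in the grip, the predicted tip pixel and the box pose.

```bash
python3 - <<'E'
from h import *
w=cam('w2.png'); s=cam('s2.png')
print('tip pred',proj(w,[[539.4,-340.8,120],[542,-340.5,10]]))
print('box',fit([w],BOX,[418,-229,-.27],S=2,thr=90))
# dish white mask
im=w['im'].astype(int); m=((im.min(2)>150)).astype(np.uint8); n,l,st,ce=cv2.connectedComponentsWithStats(m); k=l[250,276]; print(st[k],ce[k])
z=np.load('pics/w2.png.npz'); p0=z['pos']; R=Ro.from_euler('xyz',z['rot'])
for zz in (-5,0,5,10,15):
    q=proj(w,R.apply(DISH*[1,1,-1]+[0,0,zz])+p0); print(zz,q.min(0),q.max(0))
cv2.imwrite('pics/c2.png',np.hstack([cv2.resize(w['im'][225:325,210:420],None,fx=3.6,fy=3.6,interpolation=cv2.INTER_CUBIC)]))
cv2.imwrite('pics/c3.png',cv2.resize(s['im'][200:330,260:400],None,fx=4,fy=4,interpolation=cv2.INTER_CUBIC))
a=cv2.imread('pics/c2.png');b=cv2.imread('pics/c3.png');b=cv2.resize(b,(240,223));print(a.shape,b.shape)
a=cv2.resize(w['im'][225:325,220:420],None,fx=4,fy=2.9,interpolation=cv2.INTER_CUBIC);b=cv2.resize(s['im'][245:315,300:400],(440,308),interpolation=cv2.INTER_CUBIC)
o=np.zeros((600,800,3),np.uint8);o[:290]=a;o[290:598,:440]=b;cv2.imwrite('pics/c4.png',o)
E
```

```text
tip pred [[340.09805545 343.54326877]
 [322.9254553  274.10711902]]
box (array([ 4.20245310e+02, -2.30240984e+02, -3.66604942e-01]), np.float64(0.03696951281272154), [array([150, 179,  56,  48], dtype=int32)])
[ 228  226   95   98 6108] [275.40504257 273.30517354]
-5 [219.36648317 231.38513682] [326.47572691 344.60148316]
0 [221.32519644 227.6550658 ] [324.68141978 336.86626913]
5 [223.15128668 224.15572216] [323.00859164 329.63422489]
10 [224.85778253 220.8663403 ] [321.44530979 322.85780076]
15 [226.45606019 217.76857397] [319.98115482 316.49525537]
(360, 756, 3) (223, 240, 3)
```

View pics/c4.png

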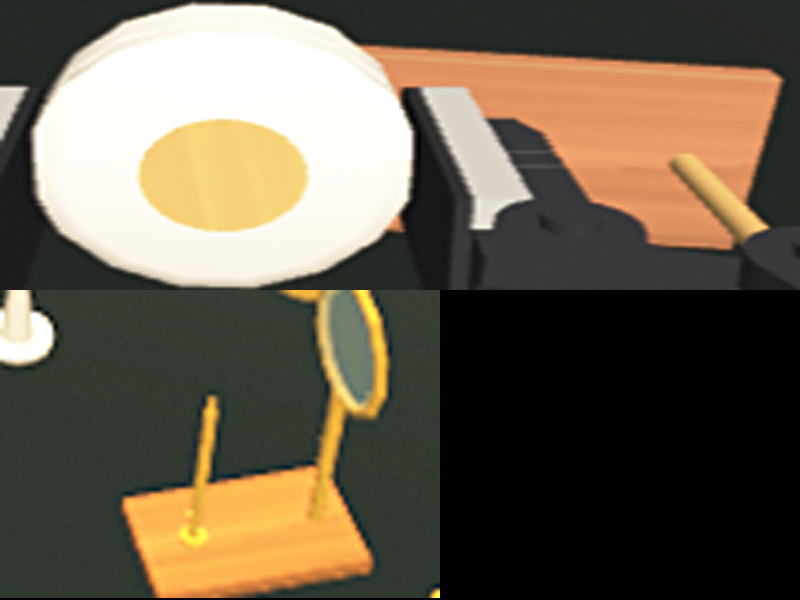

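{"fn": "play_rows", "kwargs": {
  "dp": [
    [-0.8,0.43,0],
    [-1.6,0.86,0],
    [-2.2,1.2,0.2],
    [-2.3,1.25,0.7],
    [-2.3,1.25,1.07]
  ],
  "rot": [
    [0,0,0],
    [0,0,0],
    [0,0,0],
    [0,0,0],
    [0,0,0]
  ]
}}

```text
clock: 4.97
eef_pos: [541.3, -340.7, 144.3]
tcp_rot: [3.14, 0.001, 1.326]
contact_force: [-0.8, 1.2, -1.8]
opening: 0.469
grasp_force: 51.0
```

{"fn": "play_rows", "kwargs": {
  "dp": [
    [0,0,0],
    [0,0,0],
    [0,0,0],
    [0,0,0]
  ],
  "rot": [
    [0,0,0],
    [0,0,0],
    [0,0,0],
    [0,0,0]
  ]
}}

```text
clock: 5.3
eef_pos: [541.6, -339.6, 146.0]
tcp_rot: [3.14, 0.001, 1.327]
contact_force: [-0.4, 0.4, -1.3]
opening: 0.465
grasp_force: 51.0
```

```bash
python3 - <<'E'
from h import *
a=snap('scene','sc3.png');snap('side','sd3.png'); goto([540.3,-340.6,145],1.325)
A,B=cam('sc3.png'),cam('sd3.png')
print(proj(A,[[540.3,-340.6,120],[540.3,-340.6,140]]),proj(B,[[540.3,-340.6,120],[540.3,-340.6,140]]))
o=np.hstack([cv2.resize(A['im'][145:215,190:250],(400,467),interpolation=cv2.INTER_CUBIC),cv2.resize(B['im'][240:310,320:380],(400,467),interpolation=cv2.INTER_CUBIC)]);cv2.imwrite('pics/c5.png',o)
E
```

```text
at [ 541.4 -339.9  145.8] [3.1399e+00 6.0000e-04 1.3266e+00] q [-0.56  0.46  1.68  0.    1.   -0.32]
dp [-0.024 -0.024  0.02 ] rot [0.02 0.01 0.02] rows 0.0 t 5.4 op 0.46556443022956845 F [ 0.9  0.4 -0.6] 51.02267146110535
[[219.11494722 174.10529627]
 [218.64509031 168.5108091 ]] [[347.35323445 269.17472133]
 [348.2380614  262.81439518]]
```

View pics/c5.png

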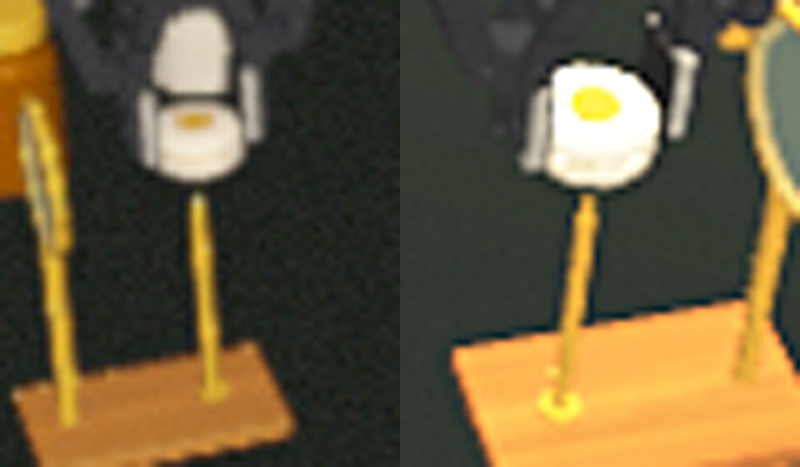

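The dish hangs right over the tip in both views: the dish bottom is at scene v≈172.4 and side v≈268.2, both as predicted for 140 mm. I'll hold for more than 2 s, then go towards the plinth tray.

{"fn": "play_rows", "kwargs": {
  "dp": [
    [0,0,0],
    [0,0,0],
    [0,0,0],
    [0,0,0],
    [0,0,0]
  ],
  "rot": [
    [0,0,0],
    [0,0,0],
    [0,0,0],
    [0,0,0],
    [0,0,0]
  ]
}}

```text
clock: 5.82
eef_pos: [540.8, -340.1, 144.5]
tcp_rot: [3.142, 0.0, 1.326]
contact_force: [1.3, 0.1, -1.0]
opening: 0.466
grasp_force: 51.0
```

{"fn": "play_rows", "kwargs": {
  "dp": [
    [0,0,0],
    [0,0,0],
    [0,0,0],
    [0,0,0],
    [0,0,0]
  ],
  "rot": [
    [0,0,0],
    [0,0,0],
    [0,0,0],
    [0,0,0],
    [0,0,0]
  ]
}}

```text
clock: 6.23
eef_pos: [540.8, -340.1, 144.5]
tcp_rot: [-3.142, -0.0, 1.326]
contact_force: [-0.5, -0.4, -0.8]
opening: 0.465
grasp_force: 51.0
```

{"fn": "play_rows", "kwargs": {
  "dp": [
    [0,0,0],
    [0,0,0],
    [0,0,0],
    [0,0,0],
    [0,0,0]
  ],
  "rot": [
    [0,0,0],
    [0,0,0],
    [0,0,0],
    [0,0,0],
    [0,0,0]
  ]
}}

```text
clock: 6.65
eef_pos: [540.8, -340.1, 144.5]
tcp_rot: [-3.142, -0.0, 1.326]
contact_force: [0.4, 0.6, -1.4]
opening: 0.471
grasp_force: 51.0
```

{"fn": "play_rows", "kwargs": {
  "dp": [
    [0,0,0],
    [0,0,0],
    [0,0,0],
    [0,0,0],
    [0,0,0]
  ],
  "rot": [
    [0,0,0],
    [0,0,0],
    [0,0,0],
    [0,0,0],
    [0,0,0]
  ]
}}

```text
clock: 7.07
eef_pos: [540.8, -340.1, 144.5]
tcp_rot: [3.142, 0.0, 1.326]
contact_force: [-0.2, 0.8, -0.4]
opening: 0.466
grasp_force: 51.0
```

{"fn": "play_rows", "kwargs": {
  "dp": [
    [0,0,0],
    [0,0,0],
    [0,0,0],
    [0,0,0],
    [0,0,0]
  ],
  "rot": [
    [0,0,0],
    [0,0,0],
    [0,0,0],
    [0,0,0],
    [0,0,0]
  ]
}}

```text
clock: 7.48
eef_pos: [540.8, -340.1, 144.5]
tcp_rot: [-3.142, 0.0, 1.326]
contact_force: [-0.0, -0.4, -0.8]
opening: 0.466
grasp_force: 51.0
```

{"fn": "play_rows", "kwargs": {
  "dp": [
    [0,0,0],
    [0,0,0],
    [0,0,0],
    [0,0,0],
    [0,0,0]
  ],
  "rot": [
    [0,0,0],
    [0,0,0],
    [0,0,0],
    [0,0,0],
    [0,0,0]
  ]
}}

```text
clock: 7.9
eef_pos: [540.8, -340.1, 144.5]
tcp_rot: [-3.142, 0.0, 1.326]
contact_force: [0.6, 0.3, -0.4]
opening: 0.466
grasp_force: 51.0
```

{"fn": "play_rows", "kwargs": {
  "dp": [
    [0.2,-0.1,-0.5],
    [0.8,-0.5,-0.6],
    [1.5,-1.0,-0.6],
    [2.2,-1.5,-0.6],
    [2.9,-2.0,-0.6]
  ],
  "rot": [
    [0,0,0],
    [0,0,0],
    [0,0,0],
    [0,0,0],
    [0,0,0]
  ]
}}

```text
clock: 8.32
eef_pos: [490.6, -207.1, 168.6]
tcp_rot: [3.141, -0.0, 1.325]
contact_force: [0.6, 0.2, -0.8]
opening: 0.468
grasp_force: 51.0
```

{"fn": "play_rows", "kwargs": {
  "dp": [
    [0.7,-0.5,0],
    [1.4,-1.0,0],
    [2.1,-1.5,0],
    [2.77,-1.92,0],
    [2.77,-1.92,0]
  ],
  "rot": [
    [0,0,0],
    [0,0,0],
    [0,0,0],
    [0,0,0],
    [0,0,0]
  ]
}}

```text
clock: 8.73
eef_pos: [441.0, -78.2, 168.3]
tcp_rot: [-3.139, -0.001, 1.328]
contact_force: [0.2, 0.2, -0.9]
opening: 0.471
grasp_force: 51.0
```

```bash
python3 - <<'E'
from h import *
snap('wrist','w4.png'); goto([462.6,-8.9,150],1.325)
w=cam('w4.png'); print(fit([w],BOT,[462.6,-8.9,2.896],S=2,thr=90))
a=w['im'].copy(); x=[462.6,-8.9,2.896]
for q in proj(w,[[462.6,-8.9,48]]): print(q)
E
```

```text
at [442.7 -80.  168.7] [-3.1413e+00 -2.0000e-04  1.3288e+00] q [-0.18  0.16  2.06  0.    0.93  0.06]
dp [1.846 0.058 0.467] rot [-0.   -0.    0.04] rows 1.8 t 8.7833 op 0.46557699318928897 F [ 0.3 -0.9  0.1] 51.02049171924591
(array([464.30978031, -10.06604255,   2.88811591]), np.float64(0.03338025582961013), [array([185,  56, 198, 108], dtype=int32)])
[280.25380522 110.60960148]
```

View pics/w4.png

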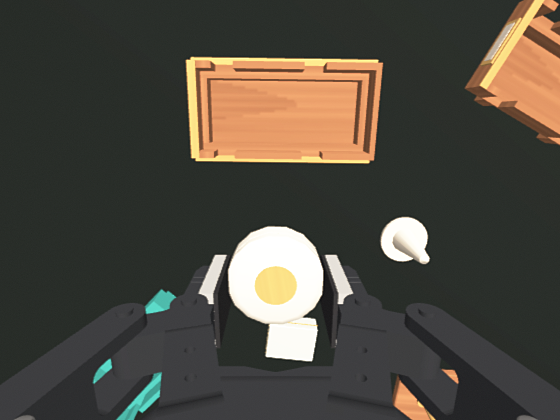

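The tray is at (285,110), squared up and empty, with the dish still well held. I'll go over it and partway down.

{"fn": "play_rows", "kwargs": {
  "dp": [
    [0.6,0.02,0],
    [1.3,0.04,0.2],
    [1.87,0.05,0.8],
    [1.87,0.05,1.6],
    [1.87,0.05,2.2]
  ],
  "rot": [
    [0,0,0.08],
    [0,0,0.08],
    [0,0,0.08],
    [0,0,0.08],
    [0,0,0.08]
  ]
}}

```text
clock: 9.2
eef_pos: [464.9, -9.5, 79.3]
tcp_rot: [3.14, -0.0, 1.319]
contact_force: [-0.6, 0.0, -1.2]
opening: 0.467
grasp_force: 51.0
```

{"fn": "play_rows", "kwargs": {
  "dp": [
    [0,0,0],
    [0,0,0],
    [0,0,0],
    [0,0,0]
  ],
  "rot": [
    [0,0,0],
    [0,0,0],
    [0,0,0],
    [0,0,0]
  ]
}}

```text
clock: 9.53
eef_pos: [465.2, -10.5, 82.0]
tcp_rot: [3.139, -0.001, 1.317]
contact_force: [0.2, 0.2, -0.5]
opening: 0.464
grasp_force: 51.0
```

```bash
python3 - <<'E'
from h import *
goto([464,-10,17.5],1.318)
E
```

```text
at [465.2 -10.5  82. ] [ 3.1390e+00 -6.0000e-04  1.3166e+00] q [-0.03  0.32  2.09 -0.    0.72  0.23]
dp [ 0.003 -0.036  1.612] rot [ 0.02 -0.01 -0.01] rows 1.6 t 9.5333 op 0.4641949888051964 F [ 0.2  0.2 -0.5] 51.020280718803406
```

{"fn": "play_rows", "kwargs": {
  "dp": [
    [0,-0.02,0.5],
    [0,-0.03,1.0],
    [0,-0.03,1.35],
    [0,-0.03,1.5],
    [0,-0.03,1.58]
  ],
  "rot": [
    [0,0,0],
    [0,0,0],
    [0,0,0],
    [0,0,0],
    [0,0,0]
  ]
}}

```text
clock: 9.95
eef_pos: [463.1, -9.9, 17.6]
tcp_rot: [3.141, -0.0, 1.317]
contact_force: [-0.3, 1.3, -0.4]
opening: 0.467
grasp_force: 51.0
```

{"fn": "play_rows", "kwargs": {
  "dp": [
    [0,0,0],
    [0,0,0],
    [0,0,0],
    [0,0,0]
  ],
  "rot": [
    [0,0,0],
    [0,0,0],
    [0,0,0],
    [0,0,0]
  ]
}}

```text
clock: 10.28
eef_pos: [463.3, -9.7, 18.1]
tcp_rot: [3.14, -0.0, 1.317]
contact_force: [-0.1, -0.2, -0.5]
opening: 0.468
grasp_force: 51.0
```

{"fn": "play_rows", "kwargs": {
  "dp": [
    [0,0,0.03],
    [0,0,0.05],
    [0,0,0.05],
    [0,0,0.05]
  ],
  "rot": [
    [0,0,0],
    [0,0,0],
    [0,0,0],
    [0,0,0]
  ]
}}

```text
clock: 10.62
eef_pos: [463.3, -9.6, 16.9]
tcp_rot: [3.14, -0.0, 1.317]
contact_force: [-5.3, -0.5, 24.9]
opening: 0.469
grasp_force: 53.8
```

{"fn": "play_rows", "kwargs": {
  "dp": [
    [0,0,0],
    [0,0,0],
    [0,0,0],
    [0,0,0],
    [0,0,0]
  ],
  "rot": [
    [0,0,0],
    [0,0,0],
    [0,0,0],
    [0,0,0],
    [0,0,0]
  ],
  "fingers": 0.72
}}

```text
clock: 11.03
eef_pos: [462.5, -9.6, 15.2]
tcp_rot: [-3.141, 0.0, 1.317]
contact_force: [0.8, -0.2, 0.1]
opening: 0.719
grasp_force: 0.0
```

{"fn": "play_rows", "kwargs": {
  "dp": [
    [0,0,-0.6],
    [0,0,-1.5],
    [0,0,-2.4],
    [0,0,-3.3],
    [0,0,-4.2]
  ],
  "rot": [
    [0,0,0],
    [0,0,0],
    [0,0,0],
    [0,0,0],
    [0,0,0]
  ]
}}

```text
clock: 11.45
eef_pos: [462.1, -9.6, 184.8]
tcp_rot: [-3.141, 0.0, 1.317]
contact_force: [0.7, 0.1, -0.0]
opening: 0.718
grasp_force: 0.0
```

```bash
python3 - <<'E'
from h import *
snap('wrist','w5.png'); snap('scene','sc5.png'); snap('side','sd5.png')
goto([632.8,196.4,150],2.65)
a,b=cam('sc5.png'),cam('sd5.png')
for x0 in ([632.8,196.4,2.65],[523,363,2.34],[687,-46,2.42]): print(fit([a,b],TRAY,x0))
print(fit([a,b],BOX,[420,-230,-.36],thr=90))
w=cam('w5.png'); im=w['im'].astype(int); m=((im.min(2)>150)).astype(np.uint8); n,l,st,ce=cv2.connectedComponentsWithStats(m); k=st[1:,4].argmax()+1; print(st[k],ce[k],proj(w,[464,-10,32]),unproj(w,ce[k],32))
E
```

```text
at [464.5  -9.7 185.9] [ 3.1360e+00 -1.3000e-03  1.3174e+00] q [-0.02  0.15  2.02 -0.    0.97  0.23]
dp [6.042 2.777 0.921] rot [  0.05   0.03 -12.73] rows 10.7 t 11.6 op 0.7188806518562915 F [ 0.  -0.3 -1. ] 0.0
(array([633.29303178, 196.1073514 ,   2.66270713]), np.float64(0.12854655525492514), [array([280, 287,  64,  39], dtype=int32), array([247, 168,  44,  25], dtype=int32)])
(array([521.68233438, 365.84164949,   2.31450535]), np.float64(0.19838342775080248), [array([362, 308,  64,  38], dtype=int32), array([198, 156,  34,  23], dtype=int32)])
(array([685.48395831, -45.72170024,   2.45194346]), np.float64(0.10011892127422506), [array([208, 252,  57,  30], dtype=int32), array([298, 199,  50,  28], dtype=int32)])
(array([ 4.17538490e+02, -2.27371333e+02, -3.29887773e-01]), np.float64(0.15067122105629183), [array([265, 198,  18,  15], dtype=int32), array([265, 281,  23,  20], dtype=int32)])
[ 253  168   89   48 2314] [285.95289542 190.10458081] [[276.53945953 194.88103592]] [473.24699469  -7.85413776  32.        ]
```

{"fn": "play_rows", "kwargs": {
  "dp": [
    [0.4,0.19,0],
    [0.81,0.37,0],
    [1.21,0.56,0],
    [1.62,0.74,0],
    [2.02,0.93,0]
  ],
  "rot": [
    [0,0,-0.85],
    [0,0,-1.71],
    [0,0,-2.56],
    [0,0,-3.42],
    [0,0,-4.27]
  ],
  "fingers": 1.0
}}

```text
clock: 12.02
eef_pos: [518.3, 59.9, 181.5]
tcp_rot: [-3.139, -0.0, 1.769]
contact_force: [0.7, 0.2, 0.2]
opening: 1.003
grasp_force: 0.0
```

{"fn": "play_rows", "kwargs": {
  "dp": [
    [0.28,0.34,0],
    [0.56,0.68,0.1],
    [0.85,1.03,0.2],
    [1.13,1.37,0.3],
    [1.41,1.71,0.4]
  ],
  "rot": [
    [0,0,-0.85],
    [0,0,-1.71],
    [0,0,-2.56],
    [0,0,-3.42],
    [0,0,-4.27]
  ]
}}

```text
clock: 12.43
eef_pos: [574.5, 128.3, 165.0]
tcp_rot: [-3.139, -0.001, 2.216]
contact_force: [-0.6, -0.1, -0.4]
opening: 0.996
grasp_force: 0.0
```

{"fn": "play_rows", "kwargs": {
  "dp": [
    [0.11,0.43,0.2],
    [0.22,0.86,0.4],
    [0.32,1.29,0.6],
    [0.43,1.72,0.7],
    [0.54,2.15,0.75]
  ],
  "rot": [
    [0,0,-0.85],
    [0,0,-1.71],
    [0,0,-2.56],
    [0,0,-3.42],
    [0,0,-4.27]
  ]
}}

```text
clock: 12.85
eef_pos: [630.0, 196.7, 134.0]
tcp_rot: [-3.138, -0.003, 2.663]
contact_force: [0.1, 0.5, 0.1]
opening: 1.002
grasp_force: 0.0
```

{"fn": "play_rows", "kwargs": {
  "dp": [
    [0,0,0],
    [0,0,0],
    [0,0,0]
  ],
  "rot": [
    [0,0,0],
    [0,0,0],
    [0,0,0]
  ]
}}

```text
clock: 13.1
eef_pos: [630.0, 195.9, 135.8]
tcp_rot: [-3.14, -0.002, 2.657]
contact_force: [-0.7, 0.8, -0.2]
opening: 1.002
grasp_force: 0.0
```

```bash
python3 - <<'E'
from h import *
snap('wrist','w6.png')
w=cam('w6.png'); x,f,_=fit([w],TRAY,[633,196,2.66],S=2,thr=90); print(x,f,_)
goto([x[0],x[1],20],x[2])
b=cam('w5.png');b=b['im'][130:260,190:370]; cv2.imwrite('pics/c6.png',np.hstack([cv2.resize(b,(400,289)),cv2.resize(w['im'],(400,300))[:289]]))
E
```

```text
[633.80491692 195.11461229   2.67648311] 0.05098340545422686 [array([223, 117, 105, 188], dtype=int32)]
at [630.1 195.7 136.3] [-3.1400e+00 -1.4000e-03  2.6569e+00] q [ 0.3   0.5   1.63 -0.    1.01 -0.79]
dp [-0.093  0.035  2.908] rot [-0.01 -0.01 -0.19] rows 2.8 t 13.15 op 1.0019843586428012 F [-0.3 -0.8  0.6] 0.0
```

View pics/c6.png

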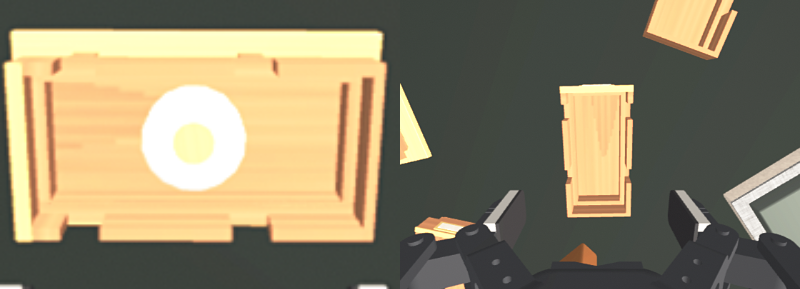

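The left crop shows the dish flat and centred in the bottom tray. The right shows tray B squarely under the gripper with its brass end up-image (tool +x). Grasping it.

{"fn": "play_rows", "kwargs": {
  "dp": [
    [-0.09,0.03,0.8],
    [-0.09,0.03,1.7],
    [-0.09,0.03,2.5],
    [-0.09,0.03,3.0],
    [-0.09,0.03,3.25]
  ],
  "rot": [
    [0,0,-0.19],
    [0,0,-0.19],
    [0,0,-0.19],
    [0,0,-0.19],
    [0,0,-0.19]
  ]
}}

```text
clock: 13.57
eef_pos: [632.4, 194.5, 4.2]
tcp_rot: [-3.138, -0.003, 2.677]
contact_force: [-0.6, -0.7, -1.2]
opening: 0.999
grasp_force: 0.0
```

{"fn": "play_rows", "kwargs": {
  "dp": [
    [0,0,0],
    [0,0,0],
    [0,0,0],
    [0,0,0],
    [0,0,0]
  ],
  "rot": [
    [0,0,0],
    [0,0,0],
    [0,0,0],
    [0,0,0],
    [0,0,0]
  ],
  "fingers": 0.65,
  "grip_force": 60
}}

```text
clock: 13.98
eef_pos: [635.8, 196.1, 8.7]
tcp_rot: [3.14, 0.002, 2.679]
contact_force: [0.7, -0.0, -1.0]
opening: 0.81
grasp_force: 70.7
```

{"fn": "play_rows", "kwargs": {
  "dp": [
    [0,0,0],
    [0,0,0],
    [0,0,0],
    [0,0,0]
  ],
  "rot": [
    [0,0,0],
    [0,0,0],
    [0,0,0],
    [0,0,0]
  ]
}}

```text
clock: 14.32
eef_pos: [634.9, 195.9, 7.4]
tcp_rot: [3.142, 0.0, 2.679]
contact_force: [0.6, -1.4, -2.2]
opening: 0.811
grasp_force: 70.7
```

```bash
python3 - <<'E'
from h import *
goto([633.8,195.1,120],2.676)
E
```

```text
at [634.9 195.9   7.4] [3.1415e+00 1.0000e-04 2.6788e+00] q [ 0.3   0.67  1.68 -0.    0.79 -0.81]
dp [ 0.015 -0.031 -2.815] rot [0.   0.   0.03] rows 2.7 t 14.3167 op 0.8105074182430736 F [ 0.6 -1.4 -2.2] 70.73633814230561
```

{"fn": "play_rows", "kwargs": {
  "dp": [
    [0,0,-0.5],
    [0,0,-1.3],
    [0,0,-2.1],
    [0,0,-2.9],
    [0,0,-3.6]
  ],
  "rot": [
    [0,0,0],
    [0,0,0],
    [0,0,0],
    [0,0,0],
    [0,0,0]
  ]
}}

```text
clock: 14.73
eef_pos: [635.1, 196.0, 153.3]
tcp_rot: [3.141, 0.001, 2.679]
contact_force: [1.2, -0.1, -1.3]
opening: 0.807
grasp_force: 70.8
```

{"fn": "play_rows", "kwargs": {
  "dp": [
    [0.06,-0.26,0],
    [0.12,-0.52,0],
    [0.19,-0.78,0],
    [0.25,-1.04,0],
    [0.31,-1.3,0]
  ],
  "rot": [
    [0,0,1.12],
    [0,0,2.24],
    [0,0,3.36],
    [0,0,4.48],
    [0,0,5.6]
  ]
}}

```text
clock: 15.15
eef_pos: [600.1, 154.5, 151.3]
tcp_rot: [-3.141, -0.0, 2.087]
contact_force: [-0.3, 1.1, -1.8]
opening: 0.811
grasp_force: 70.9
```

{"fn": "play_rows", "kwargs": {
  "dp": [
    [-0.09,-0.25,0],
    [-0.19,-0.5,0],
    [-0.28,-0.75,0],
    [-0.38,-1.0,0],
    [-0.47,-1.25,0]
  ],
  "rot": [
    [0,0,1.12],
    [0,0,2.24],
    [0,0,3.36],
    [0,0,4.48],
    [0,0,5.6]
  ]
}}

```text
clock: 15.57
eef_pos: [566.2, 113.3, 151.3]
tcp_rot: [-3.141, 0.0, 1.5]
contact_force: [0.2, 0.1, -2.7]
opening: 0.807
grasp_force: 70.9
```

{"fn": "play_rows", "kwargs": {
  "dp": [
    [-0.22,-0.16,0],
    [-0.43,-0.32,0],
    [-0.65,-0.47,0],
    [-0.86,-0.63,0],
    [-1.08,-0.79,0]
  ],
  "rot": [
    [0,0,1.12],
    [0,0,2.24],
    [0,0,3.36],
    [0,0,4.48],
    [0,0,5.6]
  ]
}}

```text
clock: 15.98
eef_pos: [531.9, 72.3, 151.3]
tcp_rot: [3.142, -0.0, 0.914]
contact_force: [-0.2, -0.5, -1.9]
opening: 0.809
grasp_force: 70.9
```

{"fn": "play_rows", "kwargs": {
  "dp": [
    [-0.27,-0.01,0],
    [-0.54,-0.02,0],
    [-0.8,-0.04,0],
    [-1.07,-0.05,0],
    [-1.34,-0.06,0]
  ],
  "rot": [
    [0,0,1.12],
    [0,0,2.24],
    [0,0,3.36],
    [0,0,4.48],
    [0,0,5.6]
  ]
}}

```text
clock: 16.4
eef_pos: [497.5, 31.1, 151.4]
tcp_rot: [3.142, -0.0, 0.327]
contact_force: [0.2, -0.7, -2.5]
opening: 0.809
grasp_force: 70.9
```

{"fn": "play_rows", "kwargs": {
  "dp": [
    [-0.23,0.14,0],
    [-0.46,0.28,0],
    [-0.68,0.41,0],
    [-0.91,0.55,0],
    [-1.14,0.69,0]
  ],
  "rot": [
    [0,0,1.12],
    [0,0,2.24],
    [0,0,3.36],
    [0,0,4.48],
    [0,0,5.6]
  ]
}}

```text
clock: 16.82
eef_pos: [463.4, -9.9, 151.4]
tcp_rot: [-3.142, -0.0, -0.259]
contact_force: [0.4, 0.2, -0.9]
opening: 0.804
grasp_force: 70.9
```

{"fn": "play_rows", "kwargs": {
  "dp": [
    [0,0,0],
    [0,0,0],
    [0,0,0]
  ],
  "rot": [
    [0,0,0],
    [0,0,0],
    [0,0,0]
  ]
}}

```text
clock: 17.07
eef_pos: [464.3, -9.3, 151.4]
tcp_rot: [-3.141, -0.001, -0.25]
contact_force: [-0.2, 0.3, -2.5]
opening: 0.804
grasp_force: 70.9
```

```bash
python3 - <<'E'
from h import *
s=telemetry.sense(); snap('wrist','w7.png'); snap('scene','sc7.png'); snap('side','sd7.png')
goto([464,-10,90],-.2525)
a,b,w=cam('sc7.png'),cam('sd7.png'),cam('w7.png'); p=s['eef_pos'];
print(fit([w],BOX,[420,-230,-.36],S=2,thr=90)) if 0 else 0
o=np.vstack([np.hstack([cv2.resize(a['im'][180:275,260:355],(380,380),interpolation=cv2.INTER_CUBIC),cv2.resize(b['im'][160:255,200:295],(380,380),interpolation=cv2.INTER_CUBIC)])]); cv2.imwrite('pics/c7.png',o)
E
```

```text
at [464.2  -9.2 151.3] [-3.1415e+00 -3.0000e-04 -2.5110e-01] q [-0.02  0.21  2.04  0.    0.89  1.8 ]
dp [-1.000e-03  2.200e-02  1.533e+00] rot [-0.   -0.    0.01] rows 1.5 t 17.2167 op 0.7998569733417279 F [-0.1  0.  -1.8] 70.91875651851296
```

View pics/c7.png

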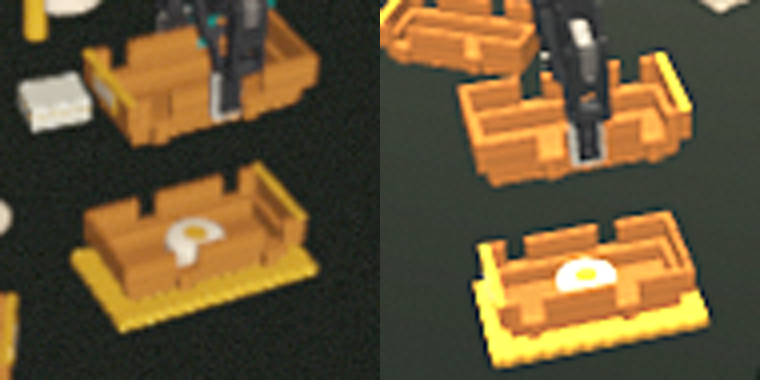

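The held tray hangs level over the plinth tray with its brass end opposite the lower tray's, and the dish lies flat below. I'll check the alignment numerically from the rim corners.

```bash
python3 - <<'E'
from h import *
a,b=cam('sc7.png'),cam('sd7.png')
def rim(x,y,t,z): 
    P=np.array([[70,35],[70,-35],[-70,35],[-70,-35]]);R=np.array([[np.cos(t),-np.sin(t)],[np.sin(t),np.cos(t)]]);return np.c_[P@R.T+[x,y],[z]*4]
for n,x in dict(held=(464.2,-9.5,-.252,184),bot=(464.3,-10,2.889,48)).items():
    q=proj(a,rim(*x)); p=proj(b,rim(*x)); print(n,((q-[260,180])*4).round().tolist(),((p-[200,160])*4+[380,0]).round().tolist())
E
```

```text
held [[124.0, 105.0], [80.0, 52.0], [312.0, 56.0], [262.0, 6.0]] [[662.0, 54.0], [689.0, 109.0], [459.0, 87.0], [476.0, 145.0]]
bot [[253.0, 163.0], [300.0, 216.0], [80.0, 212.0], [122.0, 268.0]] [[497.0, 307.0], [480.0, 245.0], [693.0, 269.0], [668.0, 211.0]]
```

Held and bottom corners share the same small camera bias, so they line up. Lowering.

{"fn": "play_rows", "kwargs": {
  "dp": [
    [0,0.01,0.6],
    [0,0.01,1.3],
    [0,0.01,1.9],
    [0,0.01,2.2],
    [0,0.01,2.35]
  ],
  "rot": [
    [0,0,0],
    [0,0,0],
    [0,0,0],
    [0,0,0],
    [0,0,0]
  ]
}}

```text
clock: 17.63
eef_pos: [462.7, -9.6, 55.4]
tcp_rot: [3.141, 0.003, -0.252]
contact_force: [0.8, 0.8, -1.3]
opening: 0.81
grasp_force: 70.9
```

{"fn": "play_rows", "kwargs": {
  "dp": [
    [0,0,0.02],
    [0,0,0.04],
    [0,0,0.06],
    [0,0,0.08],
    [0,0,0.1]
  ],
  "rot": [
    [0,0,0],
    [0,0,0],
    [0,0,0],
    [0,0,0],
    [0,0,0]
  ]
}}

```text
clock: 18.05
eef_pos: [464.4, -9.9, 54.0]
tcp_rot: [-3.141, -0.002, -0.253]
contact_force: [-0.2, 0.5, -1.5]
opening: 0.812
grasp_force: 70.9
```

{"fn": "play_rows", "kwargs": {
  "dp": [
    [0,0,0.02],
    [0,0,0.04],
    [0,0,0.06],
    [0,0,0.06]
  ],
  "rot": [
    [0,0,0],
    [0,0,0],
    [0,0,0],
    [0,0,0]
  ]
}}

```text
clock: 18.38
eef_pos: [463.8, -9.9, 51.0]
tcp_rot: [-3.142, -0.0, -0.254]
contact_force: [-0.0, 0.5, -0.1]
opening: 0.809
grasp_force: 71.1
```

{"fn": "play_rows", "kwargs": {
  "dp": [
    [0,0,0.02],
    [0,0,0.04],
    [0,0,0.05],
    [0,0,0.05]
  ],
  "rot": [
    [0,0,0],
    [0,0,0],
    [0,0,0],
    [0,0,0]
  ]
}}

```text
clock: 18.72
eef_pos: [463.9, -9.9, 50.7]
tcp_rot: [-3.141, -0.0, -0.254]
contact_force: [-9.6, -0.7, 34.0]
opening: 0.806
grasp_force: 75.6
```

{"fn": "play_rows", "kwargs": {
  "dp": [
    [0,0,0],
    [0,0,0],
    [0,0,0],
    [0,0,0],
    [0,0,0]
  ],
  "rot": [
    [0,0,0],
    [0,0,0],
    [0,0,0],
    [0,0,0],
    [0,0,0]
  ],
  "fingers": 1.0
}}

```text
clock: 19.13
eef_pos: [463.6, -9.9, 48.7]
tcp_rot: [3.142, 0.0, -0.253]
contact_force: [0.2, -0.7, -0.9]
opening: 1.001
grasp_force: 0.0
```

{"fn": "play_rows", "kwargs": {
  "dp": [
    [0,0,-0.4],
    [0,0,-1.2],
    [0,0,-2.0],
    [0,0,-2.8],
    [0,0,-3.6]
  ],
  "rot": [
    [0,0,0],
    [0,0,0],
    [0,0,0],
    [0,0,0],
    [0,0,0]
  ]
}}

```text
clock: 19.55
eef_pos: [463.3, -9.9, 194.2]
tcp_rot: [3.141, 0.001, -0.253]
contact_force: [0.4, -0.6, -0.1]
opening: 0.999
grasp_force: 0.0
```

```bash
python3 - <<'E'
from h import *
snap('wrist','w8.png'); snap('scene','sc8.png'); snap('side','sd8.png')
goto([420,-230,110],-.33+np.pi/2)
a,b,w=cam('sc8.png'),cam('sd8.png'),cam('w8.png')
TWO=np.vstack([BOT,TRAY+[0,0,44]])
print('stack wrist',fit([w],TRAY,[464,-10,-.253],S=2,z=44,thr=90))
print('stack',fit([a,b],TWO,[464,-10,-.253]))
print('box',fit([a,b],BOX,[420,-230,-.36],thr=90))
o=np.hstack([cv2.resize(w['im'],(400,300)),cv2.resize(b['im'][160:250,190:310],(400,300),interpolation=cv2.INTER_CUBIC)]); cv2.imwrite('pics/c8.png',o)
E
```

```text
at [465.4 -10.  195. ] [-3.1405 -0.0048 -0.2534] q [-0.02  0.14  2.   -0.    0.99  1.8 ]
dp [0.271 5.612 2.121] rot [  0.03  -0.05 -14.27] rows 12.0 t 19.7 op 1.0026607163783903 F [-0.4  0.1 -0.7] 0.0
stack wrist (array([ 4.70489962e+02, -1.30531001e+01, -2.52747485e-01]), np.float64(0.07255233574463849), [array([226, 104, 100, 186], dtype=int32)])
stack (array([ 4.63820533e+02, -7.02352614e+00, -2.21465066e-01]), np.float64(0.07839737900414995), [array([277, 211,  63,  52], dtype=int32), array([223, 202,  60,  50], dtype=int32)])
box (array([ 4.17434639e+02, -2.27890921e+02, -2.99282426e-01]), np.float64(0.1517769073730285), [array([265, 198,  18,  15], dtype=int32), array([265, 281,  23,  20], dtype=int32)])
```

View pics/c8.png

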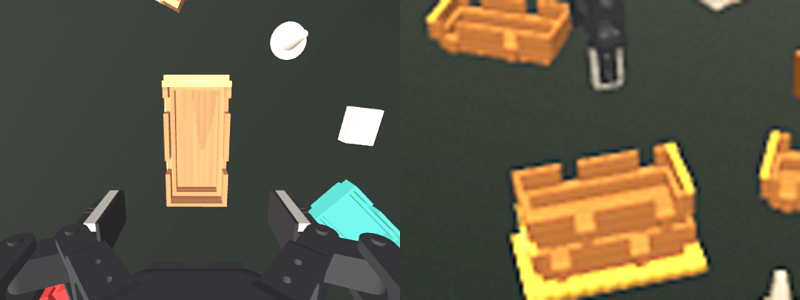

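The stack stands squarely, its upper tray at full height with its label at the opposite end. The box is at (361,126) in the left half, with the turquoise tray close by, so I'll use a narrower opening there.

{"fn": "play_rows", "kwargs": {
  "dp": [
    [0.02,0.37,0],
    [0.04,0.75,0],
    [0.06,1.12,0],
    [0.08,1.5,0],
    [0.1,1.87,0]
  ],
  "rot": [
    [0,0,-0.95],
    [0,0,-1.9],
    [0,0,-2.85],
    [0,0,-3.8],
    [0,0,-4.75]
  ],
  "fingers": 0.78
}}

```text
clock: 20.12
eef_pos: [447.7, -83.8, 191.3]
tcp_rot: [-3.141, 0.002, 0.249]
contact_force: [-0.1, 0.4, -0.1]
opening: 0.78
grasp_force: 0.0
```

{"fn": "play_rows", "kwargs": {
  "dp": [
    [-0.16,0.34,0.1],
    [-0.32,0.68,0.3],
    [-0.48,1.01,0.5],
    [-0.64,1.35,0.7],
    [-0.8,1.69,0.9]
  ],
  "rot": [
    [0,0,-0.95],
    [0,0,-1.9],
    [0,0,-2.85],
    [0,0,-3.8],
    [0,0,-4.75]
  ]
}}

```text
clock: 20.53
eef_pos: [432.9, -157.0, 155.0]
tcp_rot: [-3.139, 0.001, 0.746]
contact_force: [-0.5, 0.7, 0.3]
opening: 0.782
grasp_force: 0.0
```

{"fn": "play_rows", "kwargs": {
  "dp": [
    [-0.3,0.22,0.3],
    [-0.6,0.44,0.6],
    [-0.91,0.66,0.9],
    [-1.21,0.88,1.1],
    [-1.51,1.1,1.2]
  ],
  "rot": [
    [0,0,-0.95],
    [0,0,-1.9],
    [0,0,-2.85],
    [0,0,-3.8],
    [0,0,-4.75]
  ]
}}

```text
clock: 20.95
eef_pos: [417.4, -229.7, 106.2]
tcp_rot: [-3.137, -0.001, 1.244]
contact_force: [0.4, -0.1, 0.8]
opening: 0.778
grasp_force: 0.0
```

{"fn": "play_rows", "kwargs": {
  "dp": [
    [0,0,0],
    [0,0,0],
    [0,0,0]
  ],
  "rot": [
    [0,0,0],
    [0,0,0],
    [0,0,0]
  ]
}}

```text
clock: 21.2
eef_pos: [418.8, -229.2, 108.2]
tcp_rot: [-3.14, -0.0, 1.236]
contact_force: [0.2, 0.4, 0.0]
opening: 0.778
grasp_force: 0.0
```

```bash
python3 - <<'E'
from h import *
snap('wrist','w9.png'); w=cam('w9.png'); x,f,s=fit([w],BOX,[419,-229.5,-.33],S=3,thr=90); print(x,f,s)
goto([x[0],x[1],5],x[2]+np.pi/2)
E
```

```text
[ 4.20427333e+02 -2.29332036e+02 -3.66369649e-01] 0.052024546600186294 [array([242, 183,  70,  59], dtype=int32)]
at [ 419.1 -229.2  108.5] [-3.1408e+00 -3.0000e-04  1.2367e+00] q [-0.5   0.29  2.05  0.    0.8  -0.17]
dp [0.007 0.035 2.588] rot [-0.01 -0.    0.31] rows 2.5 t 21.25 op 0.7809767470391532 F [-0.1  0.6 -0. ] 0.0
```

{"fn": "play_rows", "kwargs": {
  "dp": [
    [0.01,0.03,0.7],
    [0.01,0.03,1.4],
    [0.01,0.03,2.1],
    [0.01,0.03,2.45],
    [0.01,0.03,2.58]
  ],
  "rot": [
    [0,0,0.31],
    [0,0,0.31],
    [0,0,0.31],
    [0,0,0.31],
    [0,0,0.31]
  ]
}}

```text
clock: 21.67
eef_pos: [419.4, -228.5, 3.8]
tcp_rot: [-3.138, -0.0, 1.206]
contact_force: [-0.9, -0.4, -0.3]
opening: 0.777
grasp_force: 0.0
```

{"fn": "play_rows", "kwargs": {
  "dp": [
    [0,0,0],
    [0,0,0],
    [0,0,0],
    [0,0,0],
    [0,0,0]
  ],
  "rot": [
    [0,0,0],
    [0,0,0],
    [0,0,0],
    [0,0,0],
    [0,0,0]
  ],
  "fingers": 0.35,
  "grip_force": 50
}}

```text
clock: 22.08
eef_pos: [421.2, -230.2, 6.6]
tcp_rot: [3.14, 0.0, 1.206]
contact_force: [0.2, -0.2, -0.7]
opening: 0.548
grasp_force: 51.7
```

{"fn": "play_rows", "kwargs": {
  "dp": [
    [0,0,0],
    [0,0,0],
    [0,0,0],
    [0,0,0]
  ],
  "rot": [
    [0,0,0],
    [0,0,0],
    [0,0,0],
    [0,0,0]
  ]
}}

```text
clock: 22.42
eef_pos: [420.9, -230.1, 6.2]
tcp_rot: [3.141, 0.0, 1.206]
contact_force: [-0.2, 1.0, 7.4]
opening: 0.545
grasp_force: 52.5
```

{"fn": "play_rows", "kwargs": {
  "dp": [
    [0,0,-0.4],
    [0,0,-1.2],
    [0,0,-2.1],
    [0,0,-3.1],
    [0,0,-4.1]
  ],
  "rot": [
    [0,0,0],
    [0,0,0],
    [0,0,0],
    [0,0,0],
    [0,0,0]
  ]
}}

```text
clock: 22.83
eef_pos: [419.8, -229.6, 171.2]
tcp_rot: [-3.14, -0.0, 1.206]
contact_force: [1.3, -0.8, -0.7]
opening: 0.548
grasp_force: 51.7
```

{"fn": "play_rows", "kwargs": {
  "dp": [
    [0,0,0],
    [0,0,0],
    [0,0,0]
  ],
  "rot": [
    [0,0,0],
    [0,0,0],
    [0,0,0]
  ]
}}

```text
clock: 23.08
eef_pos: [420.2, -229.7, 169.5]
tcp_rot: [-3.142, 0.0, 1.206]
contact_force: [-0.0, -0.1, -0.7]
opening: 0.547
grasp_force: 51.8
```

```bash
python3 - <<'E'
from h import *
goto([540.3,-340.6,145],1.318)
E
```

```text
at [ 420.2 -229.7  169.5] [-3.1416  0.      1.2063] q [-0.5   0.2   2.   -0.    0.94 -0.14]
dp [-1.519  3.794  0.612] rot [-0.    0.   -1.07] rows 4.0 t 23.0833 op 0.5474183803868501 F [-0.  -0.1 -0.7] 51.75621494650841
```

{"fn": "play_rows", "kwargs": {
  "dp": [
    [-0.3,0.76,0],
    [-0.61,1.52,0],
    [-0.91,2.28,0],
    [-1.22,3.04,0],
    [-1.52,3.79,0.1]
  ],
  "rot": [
    [0,0,-0.22],
    [0,0,-0.44],
    [0,0,-0.66],
    [0,0,-0.88],
    [0,0,-1.07]
  ]
}}

```text
clock: 23.5
eef_pos: [540.8, -341.4, 163.7]
tcp_rot: [-3.139, -0.001, 1.32]
contact_force: [0.8, -0.1, 0.3]
opening: 0.548
grasp_force: 51.7
```

{"fn": "play_rows", "kwargs": {
  "dp": [
    [0,0,0.25],
    [0,0,0.48],
    [0,0,0.48],
    [0,0,0.48],
    [0,0,0.48]
  ],
  "rot": [
    [0,0,0],
    [0,0,0],
    [0,0,0],
    [0,0,0],
    [0,0,0]
  ]
}}

```text
clock: 23.92
eef_pos: [539.6, -339.9, 146.0]
tcp_rot: [-3.14, -0.001, 1.319]
contact_force: [0.1, -0.2, -0.8]
opening: 0.548
grasp_force: 51.8
```

```bash
python3 - <<'E'
from h import *
snap('scene','sc10.png');snap('side','sd10.png'); goto([540.3,-340.6,146.3],1.318)
A,B=cam('sc10.png'),cam('sd10.png')
s=telemetry.sense(); t=1.318-np.pi/2; R=np.array([[np.cos(t),-np.sin(t)],[np.sin(t),np.cos(t)]])
P=np.c_[BOX[:,:2]@R.T+[540.3,-340.6],BOX[:,2]+140]
for c,u0,v0 in((A,190,145),(B,320,240)):
    m=(c['im'].min(2)>130).astype(np.uint8); n,l,st,ce=cv2.connectedComponentsWithStats(m)
    q=proj(c,P); print('pred',q.min(0),q.max(0)); 
    for k in range(1,n):
        if st[k,4]>40 and abs(ce[k]-q.mean(0)).max()<15: print(st[k],ce[k])
o=np.hstack([cv2.resize(A['im'][145:215,190:250],(400,467),interpolation=cv2.INTER_CUBIC),cv2.resize(B['im'][240:310,320:380],(400,467),interpolation=cv2.INTER_CUBIC)]);cv2.imwrite('pics/c10.png',o)
E
```

```text
at [ 540.3 -340.4  147. ] [3.1413e+00 1.0000e-04 1.3187e+00] q [-0.56  0.46  1.68  0.    1.01 -0.31]
dp [-0.006  0.001  0.017] rot [0.   0.   0.01] rows 0.0 t 24.0167 op 0.542650158886254 F [ 0.3 -0.1 -0.1] 51.78071156144142
pred [208.71115031 158.4377597 ] [228.10610234 173.07701785]
[210 146  20  27 346] [219.80635838 160.34971098]
pred [334.70929058 248.26579782] [363.21309796 271.21880937]
[337 247  28  24 440] [350.06136364 259.03636364]
```

View pics/c10.png

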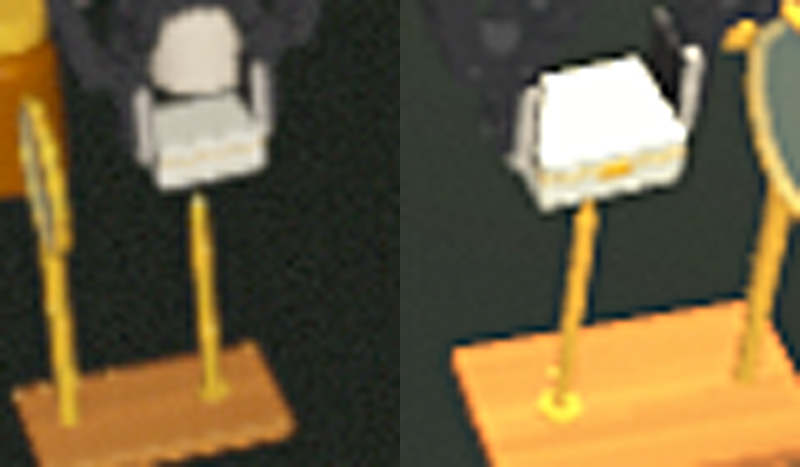

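The box is level over the tip in both views, with its lower edges at v=173 and v=271 as predicted. I'll hold, then carry it to the stack.

{"fn": "play_rows", "kwargs": {
  "dp": [
    [0,0,0],
    [0,0,0],
    [0,0,0],
    [0,0,0],
    [0,0,0]
  ],
  "rot": [
    [0,0,0],
    [0,0,0],
    [0,0,0],
    [0,0,0],
    [0,0,0]
  ]
}}

```text
clock: 24.43
eef_pos: [540.5, -340.7, 146.7]
tcp_rot: [3.141, 0.0, 1.318]
contact_force: [-0.3, 1.3, -0.3]
opening: 0.548
grasp_force: 51.8
```

{"fn": "play_rows", "kwargs": {
  "dp": [
    [0,0,0],
    [0,0,0],
    [0,0,0],
    [0,0,0],
    [0,0,0]
  ],
  "rot": [
    [0,0,0],
    [0,0,0],
    [0,0,0],
    [0,0,0],
    [0,0,0]
  ]
}}

```text
clock: 24.85
eef_pos: [540.5, -340.7, 146.5]
tcp_rot: [-3.142, -0.0, 1.318]
contact_force: [-1.0, -0.2, -1.0]
opening: 0.542
grasp_force: 51.8
```

{"fn": "play_rows", "kwargs": {
  "dp": [
    [0,0,0],
    [0,0,0],
    [0,0,0],
    [0,0,0],
    [0,0,0]
  ],
  "rot": [
    [0,0,0],
    [0,0,0],
    [0,0,0],
    [0,0,0],
    [0,0,0]
  ]
}}

```text
clock: 25.27
eef_pos: [540.5, -340.7, 146.5]
tcp_rot: [3.142, 0.0, 1.318]
contact_force: [0.9, -0.3, -1.2]
opening: 0.547
grasp_force: 51.8
```

{"fn": "play_rows", "kwargs": {
  "dp": [
    [0,0,0],
    [0,0,0],
    [0,0,0],
    [0,0,0],
    [0,0,0]
  ],
  "rot": [
    [0,0,0],
    [0,0,0],
    [0,0,0],
    [0,0,0],
    [0,0,0]
  ]
}}

```text
clock: 25.68
eef_pos: [540.5, -340.7, 146.5]
tcp_rot: [-3.142, -0.0, 1.318]
contact_force: [0.6, -0.5, -0.3]
opening: 0.546
grasp_force: 51.8
```

{"fn": "play_rows", "kwargs": {
  "dp": [
    [0,0,0],
    [0,0,0],
    [0,0,0],
    [0,0,0],
    [0,0,0]
  ],
  "rot": [
    [0,0,0],
    [0,0,0],
    [0,0,0],
    [0,0,0],
    [0,0,0]
  ]
}}

```text
clock: 26.1
eef_pos: [540.5, -340.7, 146.5]
tcp_rot: [-3.142, -0.0, 1.318]
contact_force: [-0.8, 0.2, -0.9]
opening: 0.548
grasp_force: 51.8
```

{"fn": "play_rows", "kwargs": {
  "dp": [
    [0,0,0],
    [0,0,0],
    [0,0,0],
    [0,0,0],
    [0,0,0]
  ],
  "rot": [
    [0,0,0],
    [0,0,0],
    [0,0,0],
    [0,0,0],
    [0,0,0]
  ]
}}

```text
clock: 26.52
eef_pos: [540.5, -340.7, 146.5]
tcp_rot: [-3.142, 0.0, 1.318]
contact_force: [0.1, -0.0, -0.9]
opening: 0.544
grasp_force: 51.8
```

{"fn": "play_rows", "kwargs": {
  "dp": [
    [0.4,-0.2,-0.5],
    [1.2,-0.6,-0.6],
    [2.0,-1.0,-0.6],
    [2.85,-1.45,-0.6],
    [3.7,-1.9,-0.6]
  ],
  "rot": [
    [0,0,0],
    [0,0,0],
    [0,0,0],
    [0,0,0],
    [0,0,0]
  ]
}}

```text
clock: 26.93
eef_pos: [503.4, -177.2, 170.7]
tcp_rot: [3.141, 0.0, 1.318]
contact_force: [0.9, 0.2, -0.8]
opening: 0.544
grasp_force: 51.8
```

{"fn": "play_rows", "kwargs": {
  "dp": [
    [0.85,-0.45,0],
    [1.7,-0.9,0],
    [2.55,-1.35,0],
    [3.3,-1.75,0],
    [3.82,-2.01,0]
  ],
  "rot": [
    [0,0,0],
    [0,0,0],
    [0,0,0],
    [0,0,0],
    [0,0,0]
  ]
}}

```text
clock: 27.35
eef_pos: [462.9, -8.0, 170.6]
tcp_rot: [-3.141, -0.0, 1.319]
contact_force: [-0.1, 0.7, 0.0]
opening: 0.542
grasp_force: 51.8
```

{"fn": "play_rows", "kwargs": {
  "dp": [
    [0,0,0.3],
    [0,0,0.8],
    [0,0,1.2],
    [0,0,1.2],
    [0,0,1.2]
  ],
  "rot": [
    [0,0,0],
    [0,0,0],
    [0,0,0],
    [0,0,0],
    [0,0,0]
  ]
}}

```text
clock: 27.77
eef_pos: [463.7, -10.4, 122.2]
tcp_rot: [-3.14, 0.0, 1.319]
contact_force: [0.7, -0.3, -0.5]
opening: 0.543
grasp_force: 51.8
```

```bash
python3 - <<'E'
from h import *
goto([464,-10,54.5],1.318)
E
```

```text
at [463.7 -10.4 122.2] [-3.1399e+00  4.0000e-04  1.3186e+00] q [-0.03  0.25  2.07 -0.    0.82  0.23]
dp [0.012 0.009 1.693] rot [-0.02  0.    0.01] rows 1.6 t 27.7667 op 0.543189331826734 F [ 0.7 -0.3 -0.5] 51.787371933460236
```

{"fn": "play_rows", "kwargs": {
  "dp": [
    [0.01,0.01,0.5],
    [0.01,0.01,1.0],
    [0.01,0.01,1.4],
    [0.01,0.01,1.58],
    [0.01,0.01,1.64]
  ],
  "rot": [
    [0,0,0],
    [0,0,0],
    [0,0,0],
    [0,0,0],
    [0,0,0]
  ]
}}

```text
clock: 28.18
eef_pos: [464.7, -10.3, 56.7]
tcp_rot: [-3.141, 0.0, 1.318]
contact_force: [-1.1, -0.6, -0.2]
opening: 0.544
grasp_force: 51.8
```

{"fn": "play_rows", "kwargs": {
  "dp": [
    [0,0,0.02],
    [0,0,0.04],
    [0,0,0.06],
    [0,0,0.06]
  ],
  "rot": [
    [0,0,0],
    [0,0,0],
    [0,0,0],
    [0,0,0]
  ]
}}

```text
clock: 28.52
eef_pos: [465.2, -10.2, 55.2]
tcp_rot: [3.14, -0.0, 1.318]
contact_force: [0.1, 0.2, -0.6]
opening: 0.55
grasp_force: 51.8
```

{"fn": "play_rows", "kwargs": {
  "dp": [
    [0,0,0.02],
    [0,0,0.04],
    [0,0,0.05],
    [0,0,0.05]
  ],
  "rot": [
    [0,0,0],
    [0,0,0],
    [0,0,0],
    [0,0,0]
  ]
}}

```text
clock: 28.85
eef_pos: [465.2, -10.1, 54.0]
tcp_rot: [3.141, -0.0, 1.318]
contact_force: [-5.5, -0.6, 22.3]
opening: 0.549
grasp_force: 54.3
```

{"fn": "play_rows", "kwargs": {
  "dp": [
    [0,0,0],
    [0,0,0],
    [0,0,0],
    [0,0,0],
    [0,0,0]
  ],
  "rot": [
    [0,0,0],
    [0,0,0],
    [0,0,0],
    [0,0,0],
    [0,0,0]
  ],
  "fingers": 0.76
}}

```text
clock: 29.27
eef_pos: [464.6, -10.1, 52.4]
tcp_rot: [-3.141, 0.0, 1.318]
contact_force: [-1.2, -0.2, -0.1]
opening: 0.759
grasp_force: 0.0
```

{"fn": "play_rows", "kwargs": {
  "dp": [
    [0,0,-0.4],
    [0,0,-1.2],
    [0,0,-2.0],
    [0,0,-2.8],
    [0,0,-3.6]
  ],
  "rot": [
    [0,0,0],
    [0,0,0],
    [0,0,0],
    [0,0,0],
    [0,0,0]
  ]
}}

```text
clock: 29.68
eef_pos: [464.2, -10.1, 197.8]
tcp_rot: [-3.141, 0.0, 1.318]
contact_force: [0.9, -0.6, 0.8]
opening: 0.762
grasp_force: 0.0
```

{"fn": "play_rows", "kwargs": {
  "dp": [
    [0,0,0],
    [0,0,0]
  ],
  "rot": [
    [0,0,0],
    [0,0,0]
  ],
  "fingers": 1.0
}}

```text
clock: 29.85
eef_pos: [465.9, -10.1, 198.1]
tcp_rot: [3.138, -0.001, 1.318]
contact_force: [-0.8, -0.1, -0.7]
opening: 0.995
grasp_force: 0.0
```

```bash
python3 - <<'E'
from h import *
snap('wrist','w11.png'); snap('scene','sc11.png'); snap('side','sd11.png')
a,b,w=cam('sc11.png'),cam('sd11.png'),cam('w11.png')
for x0 in ([687,-46,2.43],[522,364,2.33]): print(fit([a,b],TRAY,x0))
TWO=np.vstack([BOT,TRAY+[0,0,44]])
print('stack w',fit([w],TWO,[464,-10,-.253],S=2,thr=90))
m=(w['im'].min(2)>215).astype(np.uint8); n,l,st,ce=cv2.connectedComponentsWithStats(m)
print(proj(w,[464,-10,68]),[(st[k],ce[k].round(0)) for k in range(1,n) if st[k,4]>300])
goto([686.5,-46,140],2.44)
E
```

```text
(array([687.98885005, -45.79787708,   2.38243423]), np.float64(0.10018555934081064), [array([208, 252,  57,  30], dtype=int32), array([298, 199,  50,  28], dtype=int32)])
(array([525.80220686, 364.48953157,   2.34569598]), np.float64(0.11538396681566249), [array([362, 308,  64,  38], dtype=int32), array([198, 156,  45,  26], dtype=int32)])
stack w (array([ 4.64957465e+02, -9.94423437e+00, -2.62571589e-01]), np.float64(0.04661747553121354), [array([179, 142, 188, 109], dtype=int32)])
[[271.33813862 201.77455596]] [(array([ 245,  176,   59,   48, 2772], dtype=int32), array([274., 199.])), (array([118, 266,  49,  58, 789], dtype=int32), array([140., 294.])), (array([385, 266,  49,  58, 781], dtype=int32), array([410., 294.])), (array([360, 271,  17,  36, 394], dtype=int32), array([368., 289.]))]
at [463.7 -10.1 195.2] [-3.1394e+00  5.0000e-04  1.3184e+00] q [-0.03  0.14  2.    0.    1.    0.23]
dp [0.522 5.62  1.368] rot [-2.000e-02 -1.000e-02 -1.071e+01] rows 9.0 t 30.0 op 1.0020495145622061 F [-0.9  0.4  0.4] 0.0
```

The box lies square and centred in the second tray (pixel 274,199), the stack hasn't moved, and the remaining trays are where they were. Going to tray A.

{"fn": "play_rows", "kwargs": {
  "dp": [
    [0.03,0.37,0],
    [0.07,0.74,0],
    [0.1,1.12,0],
    [0.14,1.49,0],
    [0.17,1.86,0]
  ],
  "rot": [
    [0,0,-0.71],
    [0,0,-1.43],
    [0,0,-2.14],
    [0,0,-2.86],
    [0,0,-3.57]
  ]
}}

```text
clock: 30.42
eef_pos: [538.1, -22.2, 194.6]
tcp_rot: [-3.138, -0.001, 1.696]
contact_force: [0.8, -0.5, 0.4]
opening: 0.999
grasp_force: 0.0
```

{"fn": "play_rows", "kwargs": {
  "dp": [
    [-0.1,0.36,0],
    [-0.21,0.72,0.1],
    [-0.31,1.08,0.3],
    [-0.42,1.44,0.5],
    [-0.52,1.8,0.7]
  ],
  "rot": [
    [0,0,-0.71],
    [0,0,-1.43],
    [0,0,-2.14],
    [0,0,-2.86],
    [0,0,-3.57]
  ]
}}

```text
clock: 30.83
eef_pos: [612.1, -34.2, 166.0]
tcp_rot: [-3.139, -0.002, 2.07]
contact_force: [-0.3, -0.4, 0.6]
opening: 1.0
grasp_force: 0.0
```

{"fn": "play_rows", "kwargs": {
  "dp": [
    [-0.23,0.3,0.2],
    [-0.46,0.59,0.4],
    [-0.68,0.89,0.6],
    [-0.91,1.18,0.7],
    [-1.14,1.48,0.7]
  ],
  "rot": [
    [0,0,-0.71],
    [0,0,-1.43],
    [0,0,-2.14],
    [0,0,-2.86],
    [0,0,-3.57]
  ]
}}

```text
clock: 31.25
eef_pos: [684.9, -46.0, 136.6]
tcp_rot: [-3.138, -0.004, 2.444]
contact_force: [0.2, -0.1, -0.5]
opening: 0.996
grasp_force: 0.0
```

{"fn": "play_rows", "kwargs": {
  "dp": [
    [0,0,0],
    [0,0,0],
    [0,0,0]
  ],
  "rot": [
    [0,0,0],
    [0,0,0],
    [0,0,0]
  ]
}}

```text
clock: 31.5
eef_pos: [684.8, -45.9, 139.1]
tcp_rot: [-3.14, -0.002, 2.438]
contact_force: [0.8, -0.5, 0.0]
opening: 1.003
grasp_force: 0.0
```

```bash
python3 - <<'E'
from h import *
snap('wrist','w12.png')
w=cam('w12.png'); x,f,_=fit([w],TRAY,[686.5,-46,2.42],S=3,thr=90); print(x,f,_)
x,f,_=fit([w],TRAY,[x[0]+3,x[1]-3,x[2]+.05],S=3,thr=90); print(x,f,_)
goto([x[0],x[1],5.5],x[2])
E
```

```text
[686.98249224 -46.76957942   2.41920069] 0.049313300765047474 [array([228, 116, 104, 186], dtype=int32)]
[686.7504323  -46.26590687   2.41631398] 0.049516255770552964 [array([228, 116, 104, 186], dtype=int32)]
at [684.9 -45.9 139.6] [-3.1404e+00 -1.6000e-03  2.4382e+00] q [-0.07  0.54  1.56  0.    1.04 -0.94]
dp [-0.048  0.026  3.353] rot [-0.01 -0.02  0.21] rows 3.2 t 31.55 op 1.0005246316647978 F [-0.7 -0.1  0.4] 0.0
```

{"fn": "play_rows", "kwargs": {
  "dp": [
    [-0.05,0.03,0.8],
    [-0.05,0.03,1.7],
    [-0.05,0.03,2.5],
    [-0.05,0.03,3.1],
    [-0.05,0.03,3.32]
  ],
  "rot": [
    [0,0,0.21],
    [0,0,0.21],
    [0,0,0.21],
    [0,0,0.21],
    [0,0,0.21]
  ]
}}

```text
clock: 31.97
eef_pos: [685.0, -46.0, 3.9]
tcp_rot: [-3.138, -0.005, 2.417]
contact_force: [-1.2, 0.7, -0.7]
opening: 1.003
grasp_force: 0.0
```

{"fn": "play_rows", "kwargs": {
  "dp": [
    [0,0,0],
    [0,0,0],
    [0,0,0],
    [0,0,0],
    [0,0,0]
  ],
  "rot": [
    [0,0,0],
    [0,0,0],
    [0,0,0],
    [0,0,0],
    [0,0,0]
  ],
  "fingers": 0.65,
  "grip_force": 60
}}

```text
clock: 32.38
eef_pos: [689.3, -46.4, 9.2]
tcp_rot: [3.14, 0.002, 2.418]
contact_force: [0.6, -0.3, -2.1]
opening: 0.814
grasp_force: 71.4
```

{"fn": "play_rows", "kwargs": {
  "dp": [
    [0,0,0],
    [0,0,0],
    [0,0,0],
    [0,0,0],
    [0,0,0]
  ],
  "rot": [
    [0,0,0],
    [0,0,0],
    [0,0,0],
    [0,0,0],
    [0,0,0]
  ]
}}

```text
clock: 32.8
eef_pos: [688.5, -46.4, 7.7]
tcp_rot: [-3.142, -0.0, 2.418]
contact_force: [-0.3, -0.7, -1.1]
opening: 0.805
grasp_force: 71.4
```

{"fn": "play_rows", "kwargs": {
  "dp": [
    [0,0,-0.5],
    [0,0,-1.4],
    [0,0,-2.4],
    [0,0,-3.4],
    [0,0,-4.3]
  ],
  "rot": [
    [0,0,0],
    [0,0,0],
    [0,0,0],
    [0,0,0],
    [0,0,0]
  ]
}}

```text
clock: 33.22
eef_pos: [688.5, -46.4, 182.0]
tcp_rot: [3.141, 0.0, 2.418]
contact_force: [1.0, 0.1, -1.6]
opening: 0.806
grasp_force: 71.5
```

{"fn": "play_rows", "kwargs": {
  "dp": [
    [0,0,0],
    [0,0,0],
    [0,0,0]
  ],
  "rot": [
    [0,0,0],
    [0,0,0],
    [0,0,0]
  ]
}}

```text
clock: 33.47
eef_pos: [687.7, -46.3, 178.9]
tcp_rot: [-3.141, -0.001, 2.418]
contact_force: [0.1, 1.2, -3.8]
opening: 0.807
grasp_force: 71.8
```

```bash
python3 - <<'E'
from h import *
goto([464.5,-10,175],2.885)
E
```

```text
at [687.7 -46.3 178.9] [-3.1409e+00 -9.0000e-04  2.4180e+00] q [-0.07  0.5   1.53  0.    1.11 -0.92]
dp [ 4.784 -3.014  0.103] rot [-0.   -0.01 -4.46] rows 5.4 t 33.4667 op 0.806576980776862 F [ 0.1  1.2 -3.8] 71.79530655965209
```

{"fn": "play_rows", "kwargs": {
  "dp": [
    [0.48,-0.3,0],
    [0.95,-0.6,0],
    [1.43,-0.9,0],
    [1.9,-1.2,0],
    [2.38,-1.5,0]
  ],
  "rot": [
    [0,0,-0.45],
    [0,0,-0.89],
    [0,0,-1.34],
    [0,0,-1.79],
    [0,0,-2.24]
  ]
}}

```text
clock: 33.88
eef_pos: [574.7, -28.1, 177.0]
tcp_rot: [-3.14, -0.004, 2.655]
contact_force: [0.6, -0.1, -1.8]
opening: 0.815
grasp_force: 71.6
```

{"fn": "play_rows", "kwargs": {
  "dp": [
    [0.6,-0.2,0],
    [1.2,-0.41,0],
    [1.8,-0.61,0],
    [2.3,-0.79,0],
    [2.66,-0.91,0]
  ],
  "rot": [
    [0,0,-0.45],
    [0,0,-0.89],
    [0,0,-1.34],
    [0,0,-1.79],
    [0,0,-2.23]
  ]
}}

```text
clock: 34.3
eef_pos: [462.5, -10.2, 177.4]
tcp_rot: [-3.14, -0.005, 2.889]
contact_force: [0.8, 0.2, -2.7]
opening: 0.811
grasp_force: 71.6
```

{"fn": "play_rows", "kwargs": {
  "dp": [
    [0,0,0.3],
    [0,0,0.9],
    [0,0,1.3],
    [0,0,1.3],
    [0,0,1.3]
  ],
  "rot": [
    [0,0,0],
    [0,0,0],
    [0,0,0],
    [0,0,0],
    [0,0,0]
  ]
}}

```text
clock: 34.72
eef_pos: [464.5, -10.4, 126.0]
tcp_rot: [-3.141, -0.005, 2.886]
contact_force: [0.2, -0.0, -1.3]
opening: 0.807
grasp_force: 71.4
```

{"fn": "play_rows", "kwargs": {
  "dp": [
    [0,0,0],
    [0,0,0],
    [0,0,0]
  ],
  "rot": [
    [0,0,0],
    [0,0,0],
    [0,0,0]
  ]
}}

```text
clock: 34.97
eef_pos: [466.9, -10.5, 128.4]
tcp_rot: [3.141, 0.001, 2.886]
contact_force: [0.1, -0.2, -1.7]
opening: 0.806
grasp_force: 71.4
```

```bash
python3 - <<'E'
from h import *
goto([465.5,-10.2,87.7],2.8865)
snap('scene','sc13.png'); snap('side','sd13.png'); a,b=cam('sc13.png'),cam('sd13.png')
o=np.hstack([cv2.resize(a['im'][175:270,260:355],(400,400),interpolation=cv2.INTER_CUBIC),cv2.resize(b['im'][160:255,200:295],(400,400),interpolation=cv2.INTER_CUBIC)]);cv2.imwrite('pics/c13.png',o)
E
```

```text
at [466.9 -10.5 128.4] [3.1413e+00 1.2000e-03 2.8860e+00] q [-0.03  0.25  2.06 -0.    0.84 -1.34]
dp [ 3.800e-02 -1.000e-03  1.017e+00] rot [ 0.    0.01 -0.  ] rows 1.0 t 34.9667 op 0.8063800712740724 F [ 0.1 -0.2 -1.7] 71.36283718049526
```

{"fn": "play_rows", "kwargs": {
  "dp": [
    [0.02,0,0.3],
    [0.02,0,0.6],
    [0.02,0,0.8],
    [0.02,0,0.88],
    [0.02,0,0.92]
  ],
  "rot": [
    [0,0,0],
    [0,0,0],
    [0,0,0],
    [0,0,0],
    [0,0,0]
  ]
}}

```text
clock: 35.48
eef_pos: [465.4, -10.3, 90.6]
tcp_rot: [-3.141, -0.001, 2.886]
contact_force: [0.7, 0.4, -3.4]
opening: 0.811
grasp_force: 71.7
```

{"fn": "play_rows", "kwargs": {
  "dp": [
    [0,0,0.02],
    [0,0,0.04],
    [0,0,0.06],
    [0,0,0.06]
  ],
  "rot": [
    [0,0,0],
    [0,0,0],
    [0,0,0],
    [0,0,0]
  ]
}}

```text
clock: 35.82
eef_pos: [465.8, -10.3, 88.7]
tcp_rot: [3.141, 0.001, 2.886]
contact_force: [0.1, 0.0, -1.6]
opening: 0.807
grasp_force: 71.7
```

{"fn": "play_rows", "kwargs": {
  "dp": [
    [0,0,0.02],
    [0,0,0.04],
    [0,0,0.04],
    [0,0,0.04]
  ],
  "rot": [
    [0,0,0],
    [0,0,0],
    [0,0,0],
    [0,0,0]
  ]
}}

```text
clock: 36.15
eef_pos: [465.9, -10.3, 87.4]
tcp_rot: [3.142, 0.001, 2.886]
contact_force: [-1.0, 0.0, 5.1]
opening: 0.807
grasp_force: 72.7
```

{"fn": "play_rows", "kwargs": {
  "dp": [
    [0,0,0],
    [0,0,0],
    [0,0,0],
    [0,0,0],
    [0,0,0]
  ],
  "rot": [
    [0,0,0],
    [0,0,0],
    [0,0,0],
    [0,0,0],
    [0,0,0]
  ],
  "fingers": 1.0
}}

```text
clock: 36.57
eef_pos: [465.6, -10.3, 86.9]
tcp_rot: [3.142, 0.0, 2.886]
contact_force: [0.3, 0.1, 0.2]
opening: 1.0
grasp_force: 0.0
```

{"fn": "play_rows", "kwargs": {
  "dp": [
    [0,0,-0.4],
    [0,0,-1.1],
    [0,0,-1.8],
    [0,0,-2.5],
    [0,0,-3.0]
  ],
  "rot": [
    [0,0,0],
    [0,0,0],
    [0,0,0],
    [0,0,0],
    [0,0,0]
  ]
}}

```text
clock: 36.98
eef_pos: [466.1, -10.3, 209.1]
tcp_rot: [3.141, 0.002, 2.886]
contact_force: [0.5, -0.1, 0.2]
opening: 1.001
grasp_force: 0.0
```

{"fn": "play_rows", "kwargs": {
  "dp": [
    [0.06,0.63,0],
    [0.13,1.26,0],
    [0.19,1.88,0],
    [0.26,2.51,0],
    [0.32,3.14,0]
  ],
  "rot": [
    [0,0,0.35],
    [0,0,0.7],
    [0,0,1.04],
    [0,0,1.39],
    [0,0,1.74]
  ]
}}

```text
clock: 37.4
eef_pos: [484.9, 115.6, 207.0]
tcp_rot: [3.141, 0.0, 2.702]
contact_force: [0.2, -0.1, -0.6]
opening: 1.001
grasp_force: 0.0
```

{"fn": "play_rows", "kwargs": {
  "dp": [
    [0.18,0.61,0.1],
    [0.35,1.21,0.3],
    [0.53,1.82,0.5],
    [0.7,2.42,0.7],
    [0.88,3.03,0.8]
  ],
  "rot": [
    [0,0,0.35],
    [0,0,0.7],
    [0,0,1.04],
    [0,0,1.39],
    [0,0,1.74]
  ]
}}

```text
clock: 37.82
eef_pos: [504.0, 240.2, 173.8]
tcp_rot: [-3.141, -0.001, 2.52]
contact_force: [0.8, 0.3, -0.8]
opening: 0.997
grasp_force: 0.0
```

{"fn": "play_rows", "kwargs": {
  "dp": [
    [0.28,0.56,0.2],
    [0.57,1.13,0.4],
    [0.85,1.69,0.6],
    [1.14,2.26,0.8],
    [1.42,2.82,0.85]
  ],
  "rot": [
    [0,0,0.35],
    [0,0,0.7],
    [0,0,1.04],
    [0,0,1.39],
    [0,0,1.74]
  ]
}}

```text
clock: 38.23
eef_pos: [523.0, 364.8, 139.2]
tcp_rot: [-3.139, -0.0, 2.338]
contact_force: [-0.4, -0.1, -0.1]
opening: 0.999
grasp_force: 0.0
```

{"fn": "play_rows", "kwargs": {
  "dp": [
    [0,0,0],
    [0,0,0],
    [0,0,0]
  ],
  "rot": [
    [0,0,0],
    [0,0,0],
    [0,0,0]
  ]
}}

```text
clock: 38.48
eef_pos: [523.3, 363.3, 140.6]
tcp_rot: [-3.14, 0.0, 2.341]
contact_force: [-0.5, -0.2, 0.2]
opening: 0.999
grasp_force: 0.0
```

```bash
python3 - <<'E'
from h import *
snap('wrist','w14.png'); snap('scene','sc14.png'); snap('side','sd14.png')
w=cam('w14.png'); x,f,_=fit([w],TRAY,[524,364,2.34],S=3,thr=90); print(x,f,_)
x,f,_=fit([w],TRAY,[x[0]+3,x[1]-3,x[2]+.05],S=3,thr=90); print(x,f,_)
goto([x[0],x[1],5.5],x[2])
a,b=cam('sc14.png'),cam('sd14.png')
T3=np.vstack([BOT,TRAY+[0,0,44],TRAY+[0,0,80]])
print('stack',fit([a,b],T3,[464,-10,-.253]))
E
```

```text
[526.07536631 363.5910805    2.33853534] 0.05125647443681691 [array([228, 115, 104, 184], dtype=int32)]
[526.2990193  364.74994223   2.33977044] 0.051218425514535704 [array([228, 115, 104, 184], dtype=int32)]
at [523.7 362.9 141.1] [-3.1414e+00  1.0000e-04  2.3389e+00] q [ 0.6   0.46  1.68 -0.    1.   -0.16]
dp [-0.012  0.079  3.39 ] rot [-0.    0.   -0.01] rows 3.3 t 38.6333 op 0.9977604172736078 F [-0.7  0.1  0. ] 0.0
stack (array([ 4.64398520e+02, -9.75484873e+00, -1.55083175e-01]), np.float64(0.19397049459391896), [array([277, 172,  63,  91], dtype=int32), array([222, 193,  61,  59], dtype=int32)])
```

{"fn": "play_rows", "kwargs": {
  "dp": [
    [-0.01,0.07,0.8],
    [-0.01,0.07,1.7],
    [-0.01,0.07,2.5],
    [-0.01,0.07,3.1],
    [-0.01,0.07,3.35]
  ],
  "rot": [
    [0,0,0],
    [0,0,0],
    [0,0,0],
    [0,0,0],
    [0,0,0]
  ]
}}

```text
clock: 39.05
eef_pos: [524.3, 363.5, 3.7]
tcp_rot: [-3.137, -0.001, 2.339]
contact_force: [-0.1, -1.0, -0.7]
opening: 1.003
grasp_force: 0.0
```

{"fn": "play_rows", "kwargs": {
  "dp": [
    [0,0,0],
    [0,0,0],
    [0,0,0],
    [0,0,0],
    [0,0,0]
  ],
  "rot": [
    [0,0,0],
    [0,0,0],
    [0,0,0],
    [0,0,0],
    [0,0,0]
  ],
  "fingers": 0.65
}}

```text
clock: 39.47
eef_pos: [526.8, 366.1, 8.4]
tcp_rot: [3.139, 0.0, 2.339]
contact_force: [0.7, -0.4, -1.4]
opening: 0.812
grasp_force: 70.9
```

{"fn": "play_rows", "kwargs": {
  "dp": [
    [0,0,0],
    [0,0,0],
    [0,0,0],
    [0,0,0],
    [0,0,0]
  ],
  "rot": [
    [0,0,0],
    [0,0,0],
    [0,0,0],
    [0,0,0],
    [0,0,0]
  ]
}}

```text
clock: 39.88
eef_pos: [526.0, 365.6, 6.9]
tcp_rot: [-3.142, 0.0, 2.339]
contact_force: [-0.1, 0.5, -1.7]
opening: 0.812
grasp_force: 70.9
```

{"fn": "play_rows", "kwargs": {
  "dp": [
    [0,0,-0.5],
    [0,0,-1.5],
    [0,0,-2.5],
    [0,0,-3.5],
    [0,0,-4.5]
  ],
  "rot": [
    [0,0,0],
    [0,0,0],
    [0,0,0],
    [0,0,0],
    [0,0,0]
  ]
}}

```text
clock: 40.3
eef_pos: [525.6, 365.4, 188.6]
tcp_rot: [-3.141, -0.0, 2.34]
contact_force: [1.2, 0.3, -2.1]
opening: 0.81
grasp_force: 70.9
```

{"fn": "play_rows", "kwargs": {
  "dp": [
    [0,0,-0.4],
    [0,0,-0.4],
    [0,0,-0.4]
  ],
  "rot": [
    [0,0,0],
    [0,0,0],
    [0,0,0]
  ]
}}

```text
clock: 40.55
eef_pos: [526.2, 365.8, 203.5]
tcp_rot: [3.14, 0.0, 2.339]
contact_force: [-0.4, -0.0, -2.6]
opening: 0.805
grasp_force: 71.3
```

```bash
python3 - <<'E'
from h import *
goto([465,-10,205],-.255)
E
```

```text
at [526.2 365.8 203.5] [3.1399e+00 3.0000e-04 2.3395e+00] q [ 0.61  0.4   1.63 -0.    1.11 -0.16]
dp [-5.689 -7.631 -0.048] rot [ 1.000e-02 -2.000e-02  2.478e+01] rows 20.8 t 40.55 op 0.8049951101694136 F [-0.4 -0.  -2.6] 71.25303843989968
```

{"fn": "play_rows", "kwargs": {
  "dp": [
    [-0.23,-0.3,0],
    [-0.46,-0.61,0],
    [-0.68,-0.91,0],
    [-0.91,-1.22,0],
    [-1.14,-1.52,0]
  ],
  "rot": [
    [0,0,0.99],
    [0,0,1.98],
    [0,0,2.97],
    [0,0,3.96],
    [0,0,4.96]
  ]
}}

```text
clock: 40.97
eef_pos: [512.4, 289.1, 200.0]
tcp_rot: [-3.137, 0.001, 1.815]
contact_force: [0.1, -0.1, -2.2]
opening: 0.807
grasp_force: 71.0
```

{"fn": "play_rows", "kwargs": {
  "dp": [
    [-0.35,-0.15,0],
    [-0.7,-0.3,0],
    [-1.05,-0.46,0],
    [-1.4,-0.61,0],
    [-1.75,-0.76,0]
  ],
  "rot": [
    [0,0,0.99],
    [0,0,1.98],
    [0,0,2.97],
    [0,0,3.96],
    [0,0,4.96]
  ]
}}

```text
clock: 41.38
eef_pos: [500.2, 213.9, 200.3]
tcp_rot: [-3.138, 0.003, 1.296]
contact_force: [0.5, 0.1, -1.7]
opening: 0.805
grasp_force: 71.0
```

{"fn": "play_rows", "kwargs": {
  "dp": [
    [-0.38,0.04,0],
    [-0.76,0.08,0],
    [-1.13,0.13,0],
    [-1.51,0.17,0],
    [-1.89,0.21,0]
  ],
  "rot": [
    [0,0,0.99],
    [0,0,1.98],
    [0,0,2.97],
    [0,0,3.96],
    [0,0,4.95]
  ]
}}

```text
clock: 41.8
eef_pos: [488.1, 139.0, 200.4]
tcp_rot: [-3.14, 0.004, 0.777]
contact_force: [-1.2, -0.1, -1.6]
opening: 0.81
grasp_force: 71.0
```

{"fn": "play_rows", "kwargs": {
  "dp": [
    [-0.31,0.22,0],
    [-0.62,0.45,0],
    [-0.92,0.67,0],
    [-1.23,0.9,0],
    [-1.54,1.12,0]
  ],
  "rot": [
    [0,0,0.99],
    [0,0,1.98],
    [0,0,2.97],
    [0,0,3.96],
    [0,0,4.96]
  ]
}}

```text
clock: 42.22
eef_pos: [475.9, 64.0, 200.6]
tcp_rot: [-3.141, 0.004, 0.258]
contact_force: [-0.0, -1.0, -2.8]
opening: 0.808
grasp_force: 71.0
```

{"fn": "play_rows", "kwargs": {
  "dp": [
    [-0.16,0.35,0],
    [-0.31,0.7,0],
    [-0.47,1.04,0],
    [-0.62,1.39,0],
    [-0.78,1.74,0]
  ],
  "rot": [
    [0,0,0.99],
    [0,0,1.98],
    [0,0,2.97],
    [0,0,3.96],
    [0,0,4.95]
  ]
}}

```text
clock: 42.63
eef_pos: [463.8, -11.0, 200.6]
tcp_rot: [3.141, 0.004, -0.261]
contact_force: [0.3, 0.4, -2.2]
opening: 0.813
grasp_force: 71.0
```

{"fn": "play_rows", "kwargs": {
  "dp": [
    [0,0,0],
    [0,0,0],
    [0,0,0],
    [0,0,0]
  ],
  "rot": [
    [0,0,0],
    [0,0,0],
    [0,0,0],
    [0,0,0]
  ]
}}

```text
clock: 42.97
eef_pos: [465.3, -9.7, 202.2]
tcp_rot: [3.142, 0.001, -0.253]
contact_force: [0.2, 0.7, -1.7]
opening: 0.81
grasp_force: 71.0
```

```bash
python3 - <<'E'
from h import *
goto([465.4,-10.3,123],-.255)
snap('side','sd15.png'); snap('scene','sc15.png'); a,b=cam('sc15.png'),cam('sd15.png')
o=np.hstack([cv2.resize(a['im'][150:270,250:365],(400,417),interpolation=cv2.INTER_CUBIC),cv2.resize(b['im'][140:260,195:310],(400,417),interpolation=cv2.INTER_CUBIC)]);cv2.imwrite('pics/c15.png',o)
E
```

```text
at [465.3  -9.7 202.2] [ 3.1415e+00  1.3000e-03 -2.5310e-01] q [-0.02  0.14  1.99  0.    1.01  1.8 ]
dp [0.009 0.013 1.979] rot [0.   0.01 0.02] rows 1.9 t 42.9667 op 0.8097838860606771 F [ 0.2  0.7 -1.7] 71.04203592985868
```

View pics/c15.png

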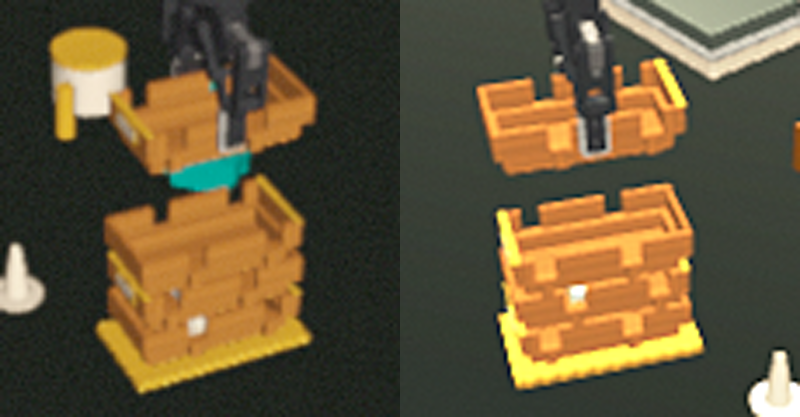

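The three-tray pile is straight with its labels alternating, and the last tray hangs level above it, turned the right way. Lowering it.

{"fn": "play_rows", "kwargs": {
  "dp": [
    [0.01,0.01,0.6],
    [0.01,0.01,1.2],
    [0.01,0.01,1.6],
    [0.01,0.01,1.8],
    [0.01,0.01,1.88]
  ],
  "rot": [
    [0,0,0],
    [0,0,0],
    [0,0,0],
    [0,0,0],
    [0,0,0]
  ]
}}

```text
clock: 43.48
eef_pos: [465.2, -10.5, 126.5]
tcp_rot: [3.141, 0.002, -0.254]
contact_force: [-0.4, 0.2, -2.3]
opening: 0.807
grasp_force: 71.1
```

{"fn": "play_rows", "kwargs": {
  "dp": [
    [0,0,0.02],
    [0,0,0.04],
    [0,0,0.06],
    [0,0,0.06]
  ],
  "rot": [
    [0,0,0],
    [0,0,0],
    [0,0,0],
    [0,0,0]
  ]
}}

```text
clock: 43.82
eef_pos: [466.4, -10.8, 126.0]
tcp_rot: [-3.141, -0.001, -0.255]
contact_force: [-0.4, 0.2, -2.1]
opening: 0.811
grasp_force: 71.1
```

{"fn": "play_rows", "kwargs": {
  "dp": [
    [0,0,0.02],
    [0,0,0.03],
    [0,0,0.03],
    [0,0,0.03]
  ],
  "rot": [
    [0,0,0],
    [0,0,0],
    [0,0,0],
    [0,0,0]
  ]
}}

```text
clock: 44.15
eef_pos: [465.9, -10.9, 124.2]
tcp_rot: [-3.142, -0.0, -0.255]
contact_force: [-0.1, -0.1, -3.0]
opening: 0.808
grasp_force: 71.1
```

{"fn": "play_rows", "kwargs": {
  "dp": [
    [0,0,0.02],
    [0,0,0.04],
    [0,0,0.04],
    [0,0,0.04]
  ],
  "rot": [
    [0,0,0],
    [0,0,0],
    [0,0,0],
    [0,0,0]
  ]
}}

```text
clock: 44.48
eef_pos: [466.0, -10.9, 122.6]
tcp_rot: [-3.142, -0.0, -0.256]
contact_force: [0.1, 0.3, 2.2]
opening: 0.807
grasp_force: 71.7
```

Contact came at the expected 122.6 mm, so I'll release, retreat and check numerically.

{"fn": "play_rows", "kwargs": {
  "dp": [
    [0,0,0.01],
    [0,0,0.01]
  ],
  "rot": [
    [0,0,0],
    [0,0,0]
  ]
}}

```text
clock: 44.65
eef_pos: [466.1, -10.8, 122.6]
tcp_rot: [-3.141, -0.0, -0.256]
contact_force: [-2.3, 0.4, 7.7]
opening: 0.806
grasp_force: 72.5
```

{"fn": "play_rows", "kwargs": {
  "dp": [
    [0,0,0],
    [0,0,0],
    [0,0,0],
    [0,0,0],
    [0,0,0]
  ],
  "rot": [
    [0,0,0],
    [0,0,0],
    [0,0,0],
    [0,0,0],
    [0,0,0]
  ],
  "fingers": 1.0
}}

```text
clock: 45.07
eef_pos: [465.9, -10.8, 122.0]
tcp_rot: [3.142, 0.0, -0.255]
contact_force: [-0.3, 0.2, 0.0]
opening: 0.997
grasp_force: 0.0
```

{"fn": "play_rows", "kwargs": {
  "dp": [
    [0,0,-0.4],
    [0,0,-1.1],
    [0,0,-1.9],
    [0,0,-2.7],
    [0,0,-3.4]
  ],
  "rot": [
    [0,0,0],
    [0,0,0],
    [0,0,0],
    [0,0,0],
    [0,0,0]
  ]
}}

```text
clock: 45.48
eef_pos: [465.9, -10.9, 260.0]
tcp_rot: [-3.141, -0.001, -0.255]
contact_force: [0.6, -0.9, 0.7]
opening: 0.998
grasp_force: 0.0
```

{"fn": "play_rows", "kwargs": {
  "dp": [
    [0,0,0],
    [0,0,0],
    [0,0,0],
    [0,0,0],
    [0,0,0]
  ],
  "rot": [
    [0,0,0],
    [0,0,0],
    [0,0,0],
    [0,0,0],
    [0,0,0]
  ]
}}

```text
clock: 45.9
eef_pos: [465.1, -10.8, 256.8]
tcp_rot: [3.141, 0.002, -0.255]
contact_force: [-0.2, 0.0, -0.2]
opening: 0.998
grasp_force: 0.0
```

```bash
python3 - <<'E'
from h import *
snap('wrist','w16.png'); snap('side','sd16.png'); b,w=cam('sd16.png'),cam('w16.png')
goto([465,-10,260])
T4=np.vstack([BOT]+[TRAY+[0,0,8+36*k] for k in(1,2,3)])
for c,S in((w,2),(b,4)): print(fit([c],T4,[464.5,-10,-.255],S=S,thr=90))
for k in(2,3): print(k,fit([b],np.vstack([BOT]+[TRAY+[0,0,8+36*j] for j in range(1,k)]+[TRAY+[0,0,8+36*(k-1)+22]] if k==3 else [T4]),[464.5,-10,-.255],thr=90)[1])
E
```

```text
at [465.4 -10.8 257.1] [ 3.1411e+00  1.9000e-03 -2.5550e-01] q [-0.03  0.07  1.93 -0.    1.14  1.8 ]
dp [-0.014 -0.018 -0.073] rot [0.   0.02 0.  ] rows 0.1 t 46.0 op 0.9999454964163728 F [-0.5  1.   0.4] 0.0
(array([ 4.64113423e+02, -1.07328591e+01, -2.56243318e-01]), np.float64(0.03901423492355316), [array([224, 107, 103, 190], dtype=int32)])
(array([ 4.64337810e+02, -9.45686655e+00, -1.82731392e-01]), np.float64(0.04315818375261693), [array([221, 182,  61,  70], dtype=int32)])
2 0.04315818375261693
3 0.11220239625649198
```

The four-high pile matches the stacked model, with a residual of 0.04 against 0.11 for a nested top tray, and the arm is clear of everything. Handing in.

```bash
python3 -c "
from rig import r
print(r.sign_off())"
```

```text
the job is handed in; nothing more can be done
None
```

The dish and the pearl box were each shown at the pointer and laid in their trays, and all three loose trays are stacked in one straight pile on the plinth; the job was handed in at about 46 s, but sign-off returned no verdict.

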